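# Set the inclined vice to the gauge blade

## Task

Take the wooden-handled gauge out of its rack and push its flat blade between the jaws of the inclined vice, with the whole blade width between the jaws, until the handle's shoulder sits fully home on the fixed jaw. Slide the movable jaw up against the blade by its post, then draw the gauge out without disturbing the gap that has been set, and stand the gauge back fully home in the pocket of its rack. Do not disturb the vase, the pitch bowl or the hammer.

Things in the scene. Friction and masses are not known exactly. Their poses are not given: they have to be found in the camera images.
- gauge: Flat steel blade 5 mm thick (x), 26 wide (y), 45 long, under a pale wooden handle 16 thick (x), 30 wide (y), 55 high; 70 g. Origin: centre of the shoulder where they meet; z up the handle, blade along -z. Same after half a turn. Centre of mass 8 mm below the shoulder: it stands by itself on its shoulder in rack or vice, also tilted. Starts standing in the rack, axes nearly along the rack's.
- rack: Fixed wooden block 120 x 100 x 60 mm (x, y, z), origin at the centre of its underside, z up. One pocket in its flat top, centred at x = -15, y = 0 mm, 10 mm wide in x, 32 in y, 52 deep: the blade hangs in it, the shoulder rests on the top. Four fixed steel punches, up to 30 mm high above the top, in a row along the edge at x = +47 mm.
- vice: Grey foot of the fixed inclined vice: plate 190 x 120 x 14 mm, origin at the underside, z up. It stands left or right on the bench, the rack on the other side. The jaws above lean 35 degrees towards its -x side (roughly away from the robot, to the far edge of the bench). Highest point, the jaw's post, about 190 mm.
- bed: Vice top: the foot's frame turned -35 deg about y, origin at (-40, 0, 115) mm in it. z points out of the gap (up and away from the robot), x is the way the jaw opens (to the robot). Origin: middle of the fixed jaw's inner top edge. Fixed jaw: x -40 to 0 mm, y within 38, top z = 0. Gap: x = 0 to the movable jaw, tops level, floor 60 mm down. Blade goes in along -z, thickness along x.
- jaw (a joint): Width of the gap in m: 0 jaws shut, 0.018 fully open, 0.011 to 0.015 at the start. The movable jaw slides along the bed's x, needs about 9 N to slide, and stays where it is left. It meets the 5 mm blade at 0.005.
- jaw_post (a point): Grip height of the upright round steel post on the movable jaw, 16 mm across, parallel to the bed's z: free from 21 mm below this point (collar 22 mm across, then the jaw's flat plate 26 mm below) to 18 mm above. It lies at (60 mm + gap, 0, 18 mm) in the bed's frame.
- vase: Bystander: small brass vase on a dark wooden foot 60 mm square, 85 mm high; origin at the underside.
- pitchbowl: Bystander: black pitch bowl, 92 mm across, 46 mm high; origin at the underside.
- hammer: Bystander: small hammer with a wooden handle, about 200 mm long, lying on the bench.
- gap (a point): Middle of the fixed jaw's inner top edge (the bed's origin, same axes). Fully home, the gauge's shoulder is at z = 0 here. Let go in the open gap, the gauge slides down against the fixed jaw (its origin then at x = 2.5 mm) and stays standing along z.
Things that resemble listed ones, but are neither listed nor needed, are in the scene too. What is meant by the gauge is not red, and is the larger of those in its own colour.

How it is judged (in metres and radians):
On the way, in this order (a step that is already met when the one before it is completed fails the run):
1. the gauge is drawn out of the rack (z of gauge in the frame of rack above 0.107 m), for 0.1 s.
2. the blade is fully home between the jaws, its shoulder down on the fixed jaw (z of gauge in the frame of bed between -0.004 and 0.003 m and x of gauge in the frame of bed between 0.001 and 0.013 m and y of gauge in the frame of bed between -0.025 and 0.025 m and angle between the z axis of gauge and the z axis of bed, either way round below 0.15 rad), for 0.2 s.
3. with the blade home, the movable jaw is up against it (all of step 2 and value of joint jaw below 0.0062 m), for 0.3 s.
4. the gauge is drawn out of the gap, which stays set (z of gauge in the frame of bed above 0.047 m and value of joint jaw between 0.0038 and 0.0065 m), for 0.1 s.
At the end, for the whole second after the job is handed in: The gap is left set to the blade (jaw joint between 3.8 and 6.5 mm), and the gauge stands at rest in the rack's pocket, upright within 0.1 rad, its shoulder within 3 mm of the rack's top (value of joint jaw between 0.0038 and 0.0065 m and horizontal distance between gauge and rack between 0.009 and 0.021 m and x of gauge in the frame of rack below -0.009 m and z of gauge in the frame of rack between 0.057 and 0.063 m and angle between gauge's own z axis and vertical below 0.1 rad and linear speed of gauge below 0.02 m/s); the robot touches nothing.
It fails at once if the vase is moved more than 25 mm (distance of vase from where it was at the start of the episode above 0.025 m).
It fails at once if the pitch bowl is moved more than 25 mm (distance of pitchbowl from where it was at the start of the episode above 0.025 m).
It fails at once if the hammer is moved more than 25 mm (distance of hammer from where it was at the start of the episode above 0.025 m).
It also fails if it takes over 64 s, if anything falls off the work surface, if the arm or the gripper's body presses on something with over 40 N, if the wrist force passes 120 N, or if a joint passes its speed limit or range.

## Robot

A 6-joint arm with a two-finger parallel gripper is mounted at the origin on the work surface. World frame = base frame: x ahead of the robot, y to its left, z up, the work surface at z = 0. Lengths are in m, angles in degrees, forces in N, time in s.
With the tool pointing down it reaches from about 0.25 to 0.725 m from the base axis. Payload 9.7 kg.
Tool frame: the origin (TCP) lies midway between the tips of the shut fingers; the grasp point (between the pads) lies 19 mm behind it; z points along the fingers, y is the direction in which the jaws open and shut (so a half turn about z gives the same grasp; the last joint's range is limited). The gripper opens to 85 mm and grips with 20 to 120 N. Pads are 22 mm wide; open, the fingers measure 114 mm over their backs; the gripper's body (76 mm by 85 mm) begins 54 mm behind the grasp point. The pads swing forward as they close: fully open they stand 13 mm farther back than shut.
Start: joints at [-75.057, 4.979, 10.078, 95.1, 0, 90], TCP at [0.142, -0.531, 0.231] pointing down, gripper open.
Joint ranges: [-179.16, 179.16], [-48.56, 103.87], [-65.8, 70.77], [-126.05, 130.52], [-82.76, 87.17], [-180, 180]. Speed limits (degrees/s): [127.2, 127.2, 147.25, 180, 180, 180].

## Interface

Orientations are given as [roll, pitch, yaw] about the fixed x, y, z axes, in that order (R = Rz(yaw) Ry(pitch) Rx(roll)).
In Python, from workcell import bot, camera, recognise gives the robot as it stands. The module is installed in compiled form; this text tells all that it offers.
- The arm moves only by the tool apply_moves, never from a script. Its argument "targets" is one flat list of numbers, 7 for each row, row after row: the shift along the world's x, y, z in units of 30 mm (1.0 is 30 mm), then the turn, a rotation vector about the world's x, y, z in units of 6 degrees (1.0 is 6 degrees), then the opening, from 0 (shut) to 1 (fully open). A call has 1 to 5 rows; each row is the pose to reach, as a shift and turn from the pose commanded when the call began; what a row does not reach only later rows make up. A row lasts 1/10 s, in which the tool goes at most 50 mm and 8.59 degrees, less where a joint would pass 70% of its speed; a pose out of reach is approached as far as the arm can. A call with a gripper value outside its range is refused whole. The fingers move at their own pace and stop on an object; "newtons" is the grip in N (left out, the last holds). Time passes only in rows, so rows that repeat a pose let the fingers close. It gives the time, the measured TCP pose, the force and the opening at its end, in the units of the state.
- bot.get_obs(): the state, without advancing time (a new reading comes with each control period).
- camera(name): name is "scene" or "top" or "wrist"; returns a dict with "img" (384x512x3 uint8, red, green, blue), "intrinsics" (3x3 intrinsics, pixels), "origin" and "rotation" of the camera in the world. Camera axes: x right, y up, looking along -z (the intrinsics and any distortion apply to the point x, -y, -z); pixel columns grow to the right and rows downward; lengths in m; the calibration is good to about 2 mm. A picture is of the moment at which its call begins. There is no depth.
- bot.job_done(): hands the job in, once; it reports no verdict.
Trained networks look in the newest picture that a camera, given by its name, has taken for a name from the list of things; names that differ only in an ending like _2 or _b are one class to them, and where a whole thing is asked for, a point or a joint stands for the part that bears it (a point fixed in the world has none). Each returns a list of dicts, best first, with "conf" (0 to 1); they miss things now and then, are a little off and sometimes report something else, mostly with a low value. They report only what shows in the picture. A call takes as long as a camera call. They do not tell look-alikes from the thing itself.
- recognise(query, camera): "box" ([left, top, right, bottom] in pixels, round what is visible of it).
The state is a dict: "time": time; "q": joint angles; "qd": joint speeds; "joint_efforts": joint torques, N m; "ee_pos": TCP position; "tcp_rot": TCP orientation; "wrist_force": force on the tool from outside, world axes, zero at the start; "torque": the same for the moment, N m; "opening": finger opening in m.
Only numpy, scipy, OpenCV 4.12 (cv2) and the standard library are available. Lean on these libraries where they do the work, as an engineer would, in place of code of your own. Each camera call takes 0.05 s, during which the arm holds its last target.

## Working session

There is one attempt and no reset: what is moved stays moved. The work goes in short steps, Python scripts to look and compute and a tool call to move; the robot and the scene stay as the last step left them, time stands still between calls to the robot, and variables do not carry over. Pictures are saved under pics/ and viewed, and the job is handed in when it is done.

Besides the shell and the picture viewer there is one more tool, called after ">>>" in YAML: its name, and indented under it one key for each argument. apply_moves: Moves the arm, as the interface text tells. Its arguments: {"type":"object","properties":{"targets":{"type":"array"},"newtons":{"type":"number"}},"required":["targets"]}

```bash
mkdir -p pics; ls; python3 - <<'E'
from workcell import bot,camera,recognise
import cv2,numpy as np
print(bot.get_obs())
for n in ["scene","top"]:
    c=camera(n); cv2.imwrite(f"pics/{n}0.png",c["img"][:,:,::-1]); print(n,c["intrinsics"],c["origin"],c["rotation"],[k for k in c])
    for q in ["gauge","rack","vice","jaw_post","bed","vase","pitchbowl","hammer"]:
        print(q,[(round(d["conf"],2),np.round(d["box"]).tolist()) for d in recognise(q,n)])
E
```

```text
pics
{'time': 0.0, 'q': array([-7.50569696e+01,  5.00901276e+00,  1.00350200e+01,  9.50998660e+01,
        1.65708464e-03,  8.99987283e+01]), 'qd': array([-0.02292548,  0.04874887,  0.02332355, -0.03144881,  0.1122975 ,
        0.0067383 ]), 'joint_efforts': array([-4.66912832e-05, -5.20387959e+01,  4.64805794e+01,  1.61920296e-02,
        9.97039388e-05,  2.26157141e-06]), 'ee_pos': array([ 0.14177061, -0.53117531,  0.23060817]), 'tcp_rot': array([-1.79926141e+02, -1.65872259e-03,  1.49443000e+01]), 'wrist_force': array([-0.07836541, -0.11780668,  0.24931795]), 'torque': array([-0.00312177, -0.03454478,  0.03789522]), 'opening': 0.08548412737835435}
scene [[377.21439723   0.         253.36130281]
 [  0.         377.21439723 192.88614855]
 [  0.           0.           1.        ]] [ 1.39416179 -0.09360513  0.56994895] [58.30251842  0.67222259 86.44242125] ['img', 'intrinsics', 'origin', 'rotation']
gauge [(0.85, [246.0, 165.0, 263.0, 201.0]), (0.66, [158.0, 181.0, 169.0, 205.0]), (0.55, [201.0, 158.0, 216.0, 183.0]), (0.36, [315.0, 136.0, 370.0, 196.0])]
rack [(0.97, [189.0, 167.0, 2
[... 284 characters left out ...]
.0])]
top [[398.49038063   0.         258.23913778]
 [  0.         398.49038063 190.61251487]
 [  0.           0.           1.        ]] [ 0.47906784 -0.03466064  0.94371526] [ 11.03173572   0.11628829 -91.01025032] ['img', 'intrinsics', 'origin', 'rotation']
gauge [(0.55, [311.0, 254.0, 333.0, 266.0]), (0.55, [254.0, 242.0, 269.0, 256.0]), (0.46, [360.0, 252.0, 378.0, 260.0])]
rack [(0.72, [284.0, 220.0, 349.0, 290.0])]
vice [(0.92, [125.0, 206.0, 202.0, 302.0])]
jaw_post [(0.57, [127.0, 230.0, 167.0, 273.0]), (0.16, [215.0, 170.0, 251.0, 210.0])]
bed []
vase [(0.61, [242.0, 122.0, 269.0, 153.0])]
pitchbowl [(0.92, [214.0, 170.0, 252.0, 211.0])]
hammer [(0.74, [138.0, 110.0, 185.0, 191.0])]
```

```bash
python3 - <<'E'
import cv2
a=cv2.imread("pics/scene0.png");cv2.imwrite("pics/s0c.png",cv2.resize(a[120:300,130:400],None,fx=2.9,fy=2.9,interpolation=cv2.INTER_CUBIC))
a=cv2.imread("pics/top0.png");cv2.imwrite("pics/t0c.png",cv2.resize(a[100:310,115:390],None,fx=2.8,fy=2.8,interpolation=cv2.INTER_CUBIC))
E
```

```text
(no output)
```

View pics/s0c.png

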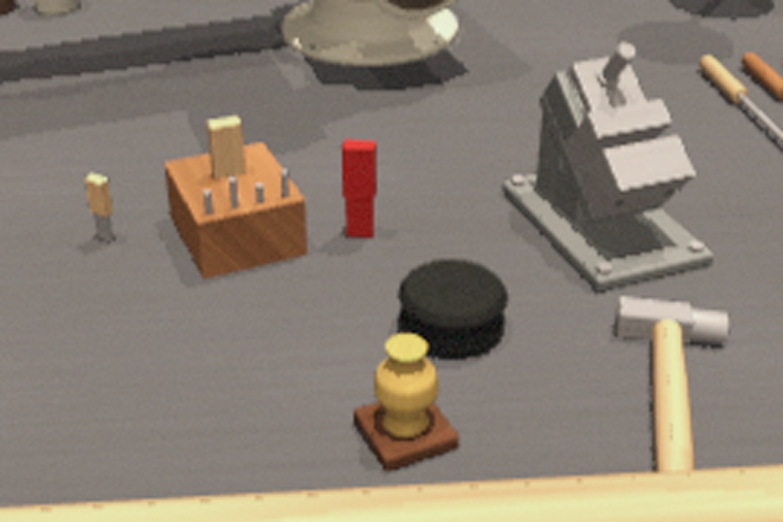

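View pics/t0c.png

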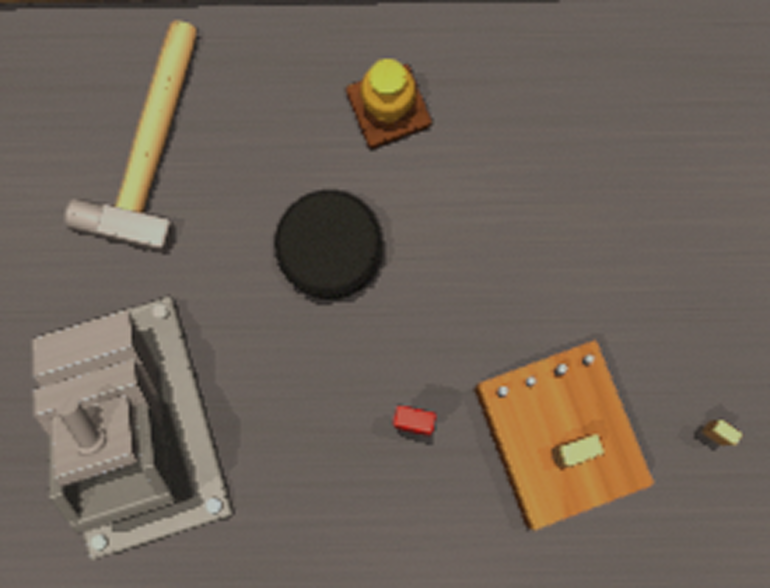

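```bash
cat > h.py <<'E'
import numpy as np,cv2
from scipy.spatial.transform import Rotation as Ro
from scipy.optimize import least_squares
def cam(c): return dict(K=np.array(c["intrinsics"]),o=np.array(c["origin"]),R=Ro.from_euler('xyz',c["rotation"],degrees=True).as_matrix())
def proj(c,P):
    p=(np.atleast_2d(P)-c["o"])@c["R"]; p=p*[1,-1,-1]; u=p@c["K"].T; return u[:,:2]/u[:,2:]
def ray(c,uv):
    d=np.linalg.solve(c["K"],[uv[0],uv[1],1.])*[1,-1,-1]; return c["R"]@d
def onz(c,uv,z):
    d=ray(c,uv); return c["o"]+d*(z-c["o"][2])/d[2]
K0=dict(scene=cam(dict(intrinsics=[[377.21439723,0,253.36130281],[0,377.21439723,192.88614855],[0,0,1]],origin=[1.39416179,-0.09360513,0.56994895],rotation=[58.30251842,0.67222259,86.44242125])),
 top=cam(dict(intrinsics=[[398.49038063,0,258.23913778],[0,398.49038063,190.61251487],[0,0,1]],origin=[0.47906784,-0.03466064,0.94371526],rotation=[11.03173572,0.11628829,-91.01025032])))
def T(x,y,z,R): M=np.eye(4);M[:3,:3]=R;M[:3,3]=[x,y,z];return M
def pose(x,y,yaw,z=0): return T(x,y,z,Ro.from_euler('z',yaw,degrees=True).as_matrix())
BED=T(-.04,0,.115,Ro.from_euler('y',-35,degrees=True).as_matrix())
def ap(M,P): P=np.atleast_2d(P); return P@M[:3,:3].T+M[:3,3]
def box(M,lo,hi):
    lo,hi=np.array(lo),np.array(hi);c=np.array([[i,j,k] for i in(0,1) for j in(0,1) for k in(0,1)])
    P=ap(M,lo+c*(hi-lo)); return [(P[a],P[b]) for a in range(8) for b in range(a+1,8) if abs(c[a]-c[b]).sum()==1]
def draw(img,c,segs,col,off,s):
    for a,b in segs:
        p=(proj(c,[a,b])-off+0.5)*s
        cv2.line(img,tuple(int(v) for v in p[0]),tuple(int(v) for v in p[1]),col,1,cv2.LINE_AA)
E
cat > fit1.py <<'E'
from h import *
def t(x,y): return ("top",[x/2.8+115-.32,y/2.8+100-.32])
def s(x,y): return ("scene",[x/2.9+130-.33,y/2.9+120-.33])
# rack: +x = world +x-ish
rk=[((.06,.05,.06),t(478,385)),((.06,-.05,.06),t(597,341)),((-.06,-.05,.06),t(653,483)),((-.06,.05,.06),t(533,528)),
 ((.06,-.05,.06),s(165,165+0)) ]
rk=rk[:4]
rk+=[((.06,-.05,.06),s(184,208)),((.06,.05,.06),s(304,194))]
vc=[((-.095,.06,.014),t(172,298)),((.095,.06,.014),t(230,515)),((.095,-.06,.014),t(90,557)),
 ((-.095,.06,.014),s(600,282)),((-.095,-.06,.014),s(712,252)),((.095,.06,.014),s(505,180))]
def fit(pts,x0):
    f=lambda v:np.concatenate([(proj(K0[c],ap(pose(*v[:2],v[2]*100),p))[0]-uv) for p,(c,uv) in pts])
    r=least_squares(f,x0); print(np.round(r.x*[1,1,100],4),np.round(r.fun.reshape(-1,2),1).tolist()); return r.x*[1,1,100]
r=fit(rk,[.4,-.2,.2]); v=fit(vc,[.4,.2,1.9])
np.save("rv.npy",[r,v])
E
python3 fit1.py
cat > ov.py <<'E'
from h import *
def overlay(r,v,gap,img,c,off,sz,s,out,g=None):
    a=img[off[1]:off[1]+sz[1],off[0]:off[0]+sz[0]].copy();a=cv2.resize(a,None,fx=s,fy=s,interpolation=cv2.INTER_CUBIC)
    R=pose(*r);V=pose(*v);B=V@BED
    draw(a,c,box(R,[-.06,-.05,0],[.06,.05,.06]),(255,0,255),off,s)
    draw(a,c,box(R,[-.02,-.016,.06],[-.01,.016,.06]),(255,0,0),off,s)
    draw(a,c,box(V,[-.095,-.06,0],[.095,.06,.014]),(0,255,0),off,s)
    draw(a,c,box(B,[-.04,-.038,-.06],[0,.038,0]),(0,255,255),off,s)
    P=ap(B,[[.06+gap,0,-.003],[.06+gap,0,.036],[gap,-.038,0],[gap,.038,0]])
    draw(a,c,[(P[0],P[1]),(P[2],P[3])],(0,0,255),off,s)
    if g is not None:
        draw(a,c,box(g,[-.008,-.015,0],[.008,.015,.055]),(255,255,0),off,s)
    cv2.imwrite(out,a)
E
python3 - <<'E'
from ov import *
r,v=np.load("rv.npy")
for n,off,sz in(("top",(115,100),(275,210)),("scene",(130,120),(270,180))):
    overlay(r,v,.013,cv2.imread(f"pics/{n}0.png"),K0[n],off,sz,2.9,f"pics/o_{n}.png",pose(*r)@T(-.015,0,.06,np.eye(3)))
E
```

```text
[ 0.505  -0.1627 17.8727] [[1.2, -0.6], [1.0, 0.5], [0.7, 2.0], [0.3, 1.2], [4.0, 5.5], [-0.1, 2.5]]
[5.210000e-01 1.894000e-01 1.958856e+02] [[0.4, -1.0], [0.8, 0.6], [-0.5, 1.4], [-0.3, 0.3], [1.6, 1.3], [-0.5, 0.2]]
```

View pics/o_top.png

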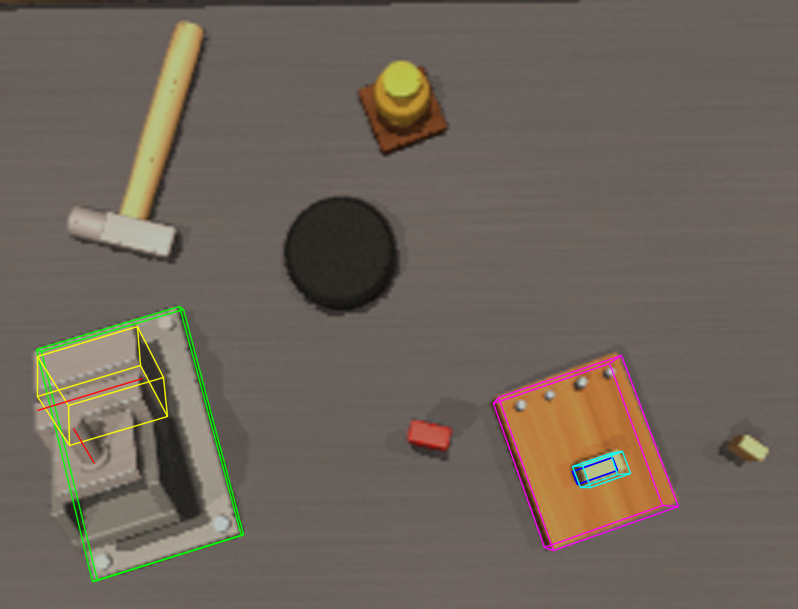

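View pics/o_scene.png

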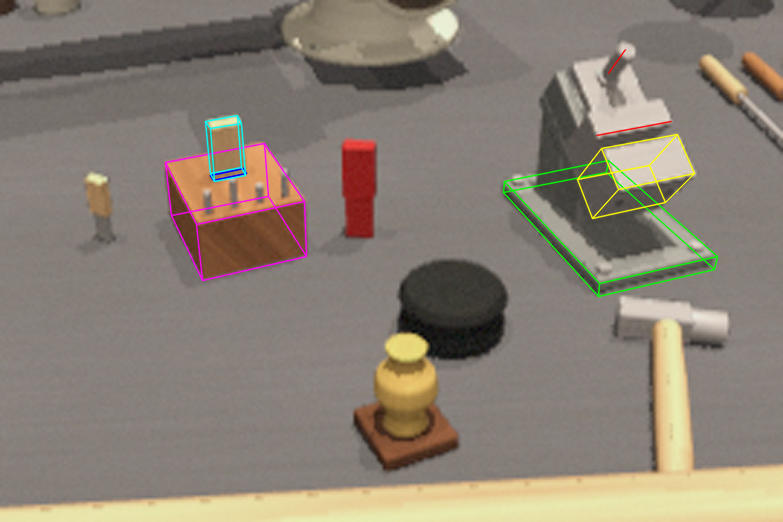

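>>> apply_moves:
  targets: [3,4,2,0,0,0.3,1,6,8,3,0,0,0.5,1,8,10.5,3,0,0,0.5,1,9,12,3,0,0,0.5,1,9,12,3,0,0,0.5,1]

```text
time: 1.4
ee_pos: [0.2882, -0.336, 0.289]
tcp_rot: [180.0, -0.0, 17.9]
wrist_force: [1.3, -0.7, -0.2]
opening: 0.0854
```

>>> apply_moves:
  targets: [0,0,0,0,0,0,1,0,0,0,0,0,0,1,0,0,0,0,0,0,1]

```text
time: 1.7
ee_pos: [0.2872, -0.3382, 0.2882]
tcp_rot: [-180.0, 0.0, 17.9]
wrist_force: [-0.2, -0.9, -0.5]
opening: 0.0856
```

>>> apply_moves:
  targets: [2,2.5,0.5,0,0,0,1,4,5,1,0,0,0,1,4.4,5.7,1.3,0,0,0,1,4.4,5.7,1.3,0,0,0,1,4.4,5.7,1.3,0,0,0,1]

```text
time: 2.2
ee_pos: [0.4209, -0.1655, 0.3276]
tcp_rot: [-180.0, -0.0, 17.9]
wrist_force: [-0.5, -1.0, 0.2]
opening: 0.0851
```

```bash
cat > look.py <<'E'
import sys
from workcell import bot,camera
from ov import *
def look(name,out,gap=.013,ovl=True,g=None):
    c=camera(name);k=cam(c);img=np.ascontiguousarray(c["img"][:,:,::-1]);r,v=np.load("rv.npy")
    import pickle;pickle.dump((k,img),open(f"last_{name}.pkl","wb"))
    cv2.imwrite(f"pics/{out}_raw.png",cv2.resize(img,None,fx=1.5,fy=1.5,interpolation=cv2.INTER_CUBIC))
    overlay(r,v,gap,img,k,(0,0),(512,384),1.5,f"pics/{out}.png",g)
    o=bot.get_obs();print(o["time"],o["ee_pos"],o["tcp_rot"],np.round(k["o"],4),c["rotation"],k["K"].tolist())
E
python3 - <<'E'
from look import *
r,v=np.load("rv.npy")
look("wrist","w1",g=pose(*r)@T(-.015,0,.06,np.eye(3)))
E
```

```text
2.25 [ 0.42163622 -0.16489333  0.32758774] [-1.79958642e+02 -3.64500809e-02  1.79714666e+01] [ 0.4896 -0.1441  0.4703] [-1.61178461e+01  1.47214271e-02 -7.20139448e+01] [[314.30186882216435, 0.0, 257.7369589133856], [0.0, 314.30186882216435, 194.81717189850292], [0.0, 0.0, 1.0]]
```

View pics/w1.png

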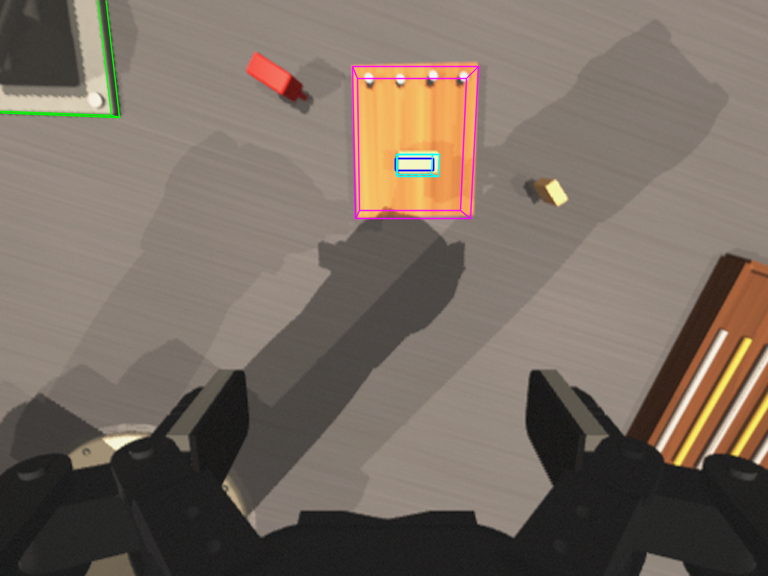

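```bash
python3 - <<'E'
from ov import *
import pickle
r,v=np.load("rv.npy")
k,img=pickle.load(open("last_wrist.pkl","rb"))
overlay(r,v,.013,img,k,(225,30),(110,125),5,"pics/w1z.png",pose(*r)@T(-.015,0,.06,np.eye(3)))
cv2.imwrite("pics/w1zr.png",cv2.resize(img[30:155,225:335],None,fx=4,fy=4,interpolation=cv2.INTER_CUBIC))
E
```

```text
(no output)
```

View pics/w1z.png

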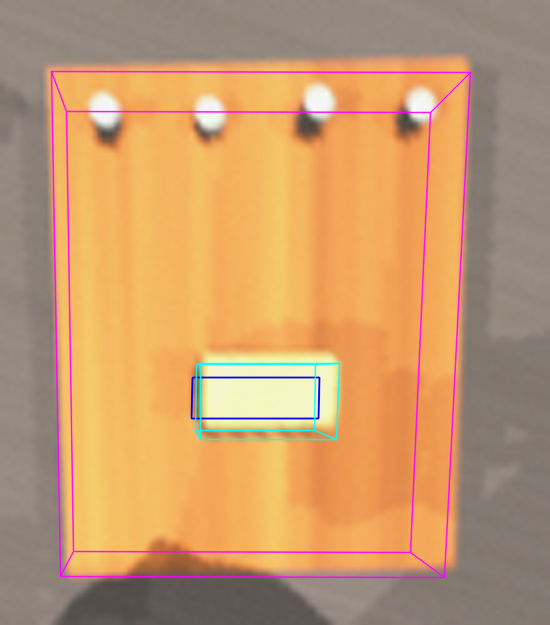

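View pics/w1zr.png

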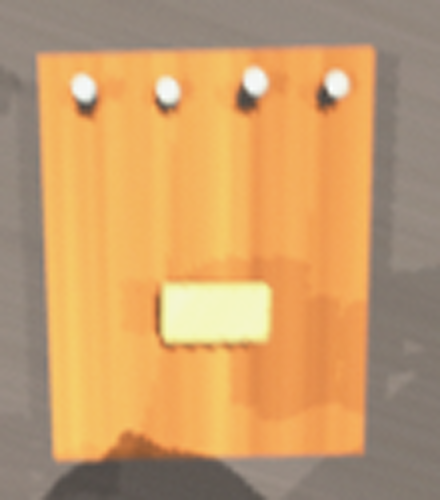

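```bash
cat > fit2.py <<'E'
from h import *
import pickle
k,img=pickle.load(open("last_wrist.pkl","rb"));K0["w"]=k
def w(x,y): return ("w",[x/4+225-.375,y/4+30-.375])
def t(x,y): return ("top",[x/2.8+115-.32,y/2.8+100-.32])
C=[(.06,.05,.06),(.06,-.05,.06),(-.06,-.05,.06),(-.06,.05,.06)]
W=[w(37,53),w(375,46),w(364,456),w(55,459)];TT=[t(478,385),t(597,341),t(653,483),t(533,528)]
def fit(pts,x0):
    f=lambda v:np.concatenate([(proj(K0[c],ap(pose(*v[:2],v[2]*100),p))[0]-uv) for p,(c,uv) in pts])
    r=least_squares(f,x0); print(np.round(r.x*[1,1,100],4),np.round(r.fun.reshape(-1,2),1).tolist()); return r.x*[1,1,100]
x0=[.5,-.16,.2]
a=fit(list(zip(C,W)),x0);b=fit(list(zip(C,TT)),x0);r=fit(list(zip(C,W))+list(zip(C,TT)),x0)
G=[(.008,.015,.115),(.008,-.015,.115),(-.008,-.015,.115),(-.008,.015,.115)]
g=fit(list(zip(G,[w(161,283),w(271,284),w(269,344),w(160,343)])),x0)
for R in(a,r): print(ap(np.linalg.inv(pose(*R)),[g[0],g[1],.06]))
rv=np.load("rv.npy");rv[0]=a;np.save("rv.npy",rv)
E
python3 fit2.py
```

```text
[ 0.5069 -0.1629 19.1883] [[0.5, 0.4], [-0.1, 0.2], [-0.3, -0.8], [-0.1, 0.0]]
[ 0.5067 -0.161  19.0447] [[0.0, -0.7], [-0.5, -0.5], [0.2, 0.5], [0.2, 0.7]]
[ 0.5069 -0.1625 19.1413] [[0.2, 0.3], [-0.4, 0.2], [-0.7, -0.9], [-0.5, -0.1], [0.7, -0.8], [0.1, -0.6], [0.9, 0.4], [0.9, 0.6]]
[ 0.4925 -0.1667 17.4947] [[-0.1, -0.1], [0.1, -0.1], [0.0, 0.1], [-0.1, 0.1]]
[[-0.01484026  0.00113234  0.06      ]]
[[-0.01495974  0.00066233  0.06      ]]
```

>>> apply_moves:
  targets: [0,1.6,0.8,0,0,0,1,0,3.2,1.5,0,0,0,1,0,4.8,1.5,0,0,0,1,0,6.4,1.5,0,0,0,1,0,8,1.5,0,0,0,1]

```text
time: 2.75
ee_pos: [0.4198, 0.0736, 0.3723]
tcp_rot: [180.0, 0.0, 17.8]
wrist_force: [1.4, 0.9, 0.2]
opening: 0.0855
```

>>> apply_moves:
  targets: [0,1.6,0,0,0,-0.4,1,0,3,0,0,0,-0.4,1,0,3,0,0,0,-0.4,1,0,3,0,0,0,-0.4,1]

```text
time: 3.15
ee_pos: [0.4277, 0.1377, 0.3719]
tcp_rot: [-178.9, 0.1, 17.2]
wrist_force: [-0.2, -0.1, 0.8]
opening: 0.0853
```

```bash
python3 - <<'E'
from look import *
look("wrist","w2")
E
```

```text
3.2 [0.42757781 0.13741434 0.37224034] [-1.78933113e+02  6.04943437e-02  1.71837564e+01] [0.4977 0.1559 0.5145] [-16.22427498   1.05572615 -72.73133804] [[314.30186882216435, 0.0, 257.7369589133856], [0.0, 314.30186882216435, 194.81717189850292], [0.0, 0.0, 1.0]]
```

View pics/w2.png

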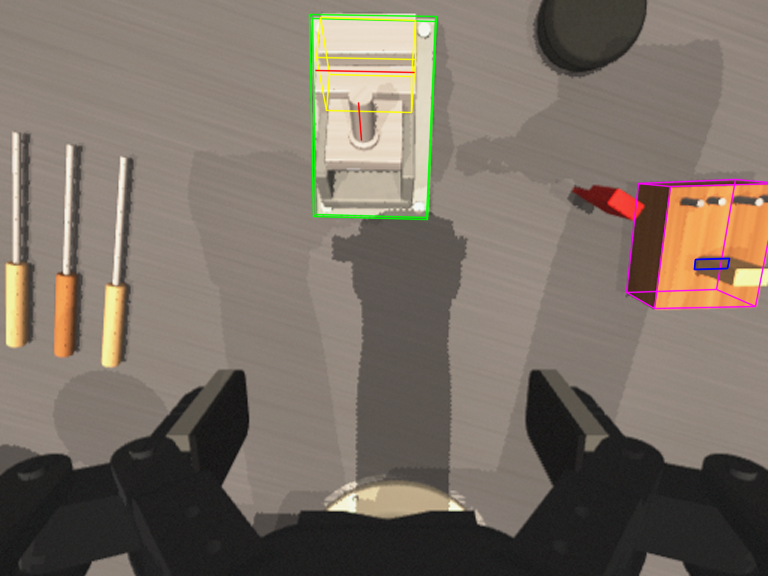

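```bash
python3 - <<'E'
from ov import *
from workcell import bot
import pickle
print(np.round(bot.get_obs()["q"],1))
r,v=np.load("rv.npy")
k,img=pickle.load(open("last_wrist.pkl","rb"))
o=(200,5);s=(100,145)
overlay(r,v,.013,img,k,o,s,4,"pics/w2z.png")
b=cv2.resize(img[o[1]:o[1]+s[1],o[0]:o[0]+s[0]],None,fx=4,fy=4,interpolation=cv2.INTER_CUBIC)
b=(255*(b/255.)**1.8).astype(np.uint8)
cv2.imwrite("pics/w2zz.png",np.hstack([b,cv2.imread("pics/w2z.png")]))
E
```

```text
[ 17.1  -2.8  18.4 111.3   1.1 180. ]
```

View pics/w2zz.png

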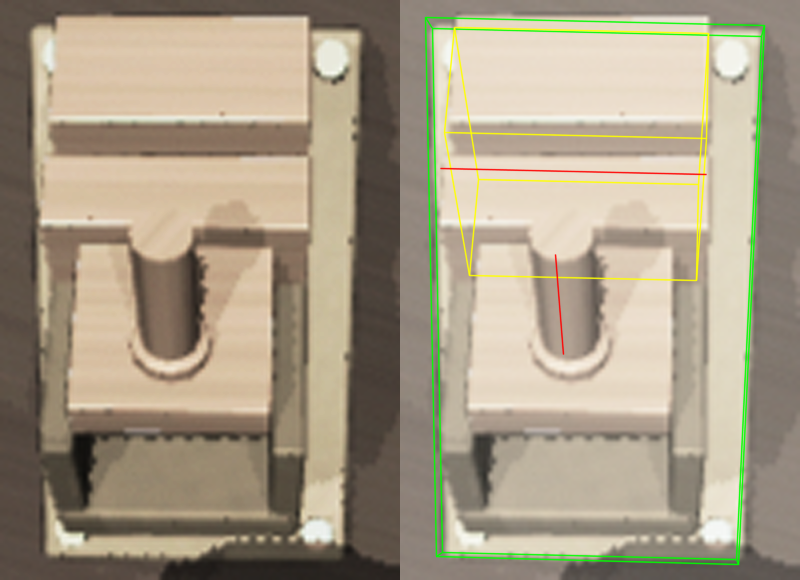

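```bash
cat > fit3.py <<'E'
from h import *
import pickle
k,img=pickle.load(open("last_wrist.pkl","rb"));K0["w"]=k
def w(x,y): return ("w",[x/4+200-.375,y/4+5-.375])
def t(x,y): return ("top",[x/2.8+115-.32,y/2.8+100-.32])
def s(x,y): return ("scene",[x/2.9+130-.33,y/2.9+120-.33])
F=[((-.095,.06,.014),w(361,30)),((-.095,-.06,.014),w(33,27)),((.095,.06,.014),w(345,560)),((.095,-.06,.014),w(45,555))]
J=[((-.04,-.038,0),w(57,16)),((-.04,.038,0),w(309,16)),((0,.038,0),w(309,122)),((0,-.038,0),w(49,122))]
J2=[((0,.038,0),w(309,155)),((0,-.038,0),w(46,155))]
FT=[((-.095,.06,.014),t(172,298)),((.095,.06,.014),t(230,515)),((.095,-.06,.014),t(90,557))]
def fit(F,J,J2,x0=[.52,.19,1.95,.013],wj2=1):
    def f(v):
        V=pose(*v[:2],v[2]*100);B=V@BED;o=[]
        for p,(c,uv) in F:o.append(proj(K0[c],ap(V,p))[0]-uv)
        for p,(c,uv) in J:o.append(proj(K0[c],ap(B,p))[0]-uv)
        for p,(c,uv) in J2:o.append(proj(K0[c],ap(B,np.array(p)+[v[3],0,0]))[0]-uv)
        return np.concatenate(o)
    r=least_squares(f,x0,x_scale=[1,1,1,.1]);print(np.round(r.x,4),np.round(r.fun.reshape(-1,2),1).tolist());return r.x
fit(F,[],[]);fit([],J,J2);a=fit(F,J,J2);fit(F+FT,J,J2);fit(FT,[],[])
E
python3 fit3.py
```

```text
[0.5205 0.1872 1.9655 0.013 ] [[1.3, -1.0], [-1.3, -1.0], [0.2, 1.2], [-0.3, 1.4]]
[0.525  0.1885 1.9702 0.0122] [[-0.3, 0.2], [0.2, 0.2], [0.4, -0.1], [-0.4, -0.2], [0.5, 0.0], [-0.3, -0.1]]
[0.5233 0.1882 1.9671 0.0098] [[1.1, -3.5], [-1.7, -3.2], [0.4, -0.7], [-0.3, -0.4], [-0.1, 1.6], [0.3, 2.0], [0.4, 1.7], [-0.3, 1.3], [0.4, 0.2], [-0.1, -0.2]]
[0.5231 0.1885 1.9645 0.0097] [[1.1, -3.2], [-1.6, -3.3], [-0.2, -0.5], [-0.8, -0.5], [0.3, -1.9], [1.5, -0.7], [0.4, 0.6], [-0.2, 1.5], [0.3, 2.2], [0.2, 2.0], [-0.5, 1.2], [0.2, 0.4], [-0.3, -0.4]]
[0.5219 0.1899 1.9587 0.013 ] [[0.2, -1.3], [0.6, 0.2], [-0.7, 1.0]]
```

```bash
python3 - <<'E'
from ov import *
rv=np.load("rv.npy");rv[1]=[.525,.1885,197.0];np.save("rv.npy",rv);r,v=rv
A=[]
for n,off,sz in(("top",(120,195),(90,110)),("scene",(295,125),(90,110))):
    overlay(r,v,.0122,cv2.imread(f"pics/{n}0.png"),K0[n],off,sz,4.4,f"pics/x.png");A.append(cv2.imread("pics/x.png"))
cv2.imwrite("pics/o2.png",np.hstack(A))
E
```

```text
(no output)
```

View pics/o2.png

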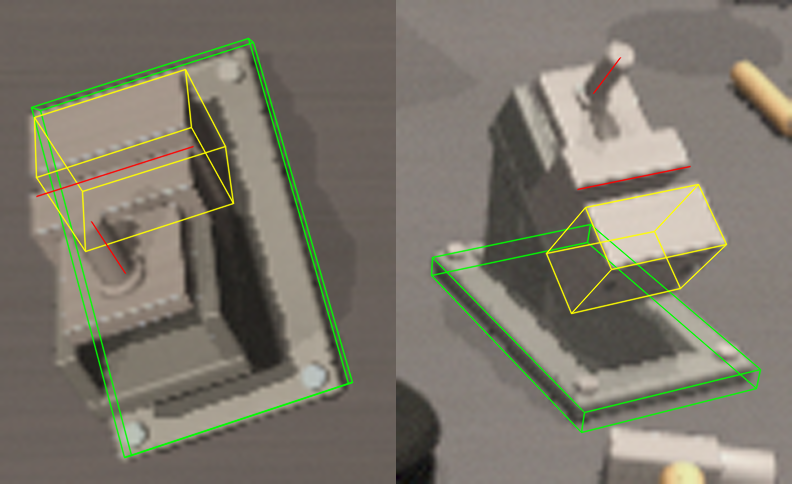

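```bash
cat > plan.py <<'E'
from h import *
from workcell import bot
def obsT(o=None):
    o=o or bot.get_obs(); return T(*o["ee_pos"],Ro.from_euler('xyz',o["tcp_rot"],degrees=True).as_matrix())
def tool(G,th,h,flip=-1,back=0,grasp=.019,dx=0,dy=0):
    # tool pose in gauge-like frame G
    z=np.array([-np.sin(np.radians(th)),0,-np.cos(np.radians(th))]);y=np.array([0,flip,0.]);x=np.cross(y,z)
    M=np.eye(4);M[:3,:3]=np.c_[x,y,z];M[:3,3]=np.array([dx,dy,h])+z*(grasp-back);return G@M
def delta(Tt,T0=None):
    T0=obsT() if T0 is None else T0
    d=(Tt[:3,3]-T0[:3,3])/.03; rv=Ro.from_matrix(Tt[:3,:3]@T0[:3,:3].T).as_rotvec(degrees=True)/6
    return np.round(np.r_[d,rv],3)
r,v=np.load("rv.npy")
GR=pose(.4925,-.1667,197.7,.06)
B=pose(*v)@BED
E
python3 - <<'E'
from plan import *
for b in(.12,0):
    M=tool(GR,25,.037,back=b);print(M[:3,3],Ro.from_matrix(M[:3,:3]).as_euler('xyz',degrees=True),delta(M))
M=tool(B,25,.037);print(M[:3,3],Ro.from_matrix(M[:3,:3]).as_euler('xyz',degrees=True));print(ap(B,[[0,0,0],[.072,0,.018]]),B)
E
```

```text
[ 0.45183617 -0.17967748  0.18853709] [-180.    25.  -162.3] [  0.809 -10.57   -6.123   6.073   2.193 -29.171]
[ 0.50014963 -0.16425869  0.07978015] [-180.    25.  -162.3] [  2.419 -10.056  -9.749   6.073   2.193 -29.171]
[0.58039205 0.20543505 0.12659728] [-180.  -10. -163.]
[[0.56325219 0.20019487 0.115     ]
 [0.51672359 0.18596965 0.17104224]] [[-0.783359    0.2923717   0.54851387  0.56325219]
 [-0.23949688 -0.95630476  0.16769752  0.20019487]
 [ 0.57357644  0.          0.81915204  0.115     ]
 [ 0.          0.          0.          1.        ]]
```

>>> apply_moves:
  targets: [0,-1,0,0,0,1.4,1,0,-2,0,0,0,2.8,1,0,-3,0,0,0,4.2,1,0,-4,0,0,0,5.6,1,0,-5,0,0,0,7,1]

```text
time: 3.7
ee_pos: [0.4265, -0.0139, 0.3728]
tcp_rot: [-178.9, 0.0, 59.5]
wrist_force: [1.1, 0.2, -0.7]
opening: 0.0855
```

>>> apply_moves:
  targets: [0,-1,0,0,0,1.4,1,0,-2,0,0,0,2.8,1,0,-3,0,0,0,4.2,1,0,-4,0,0,0,5.6,1,0,-5,0,0,0,7,1]

```text
time: 4.2
ee_pos: [0.4259, -0.1639, 0.3728]
tcp_rot: [-178.9, 0.0, 101.5]
wrist_force: [0.1, -0.8, -0.0]
opening: 0.0855
```

>>> apply_moves:
  targets: [0,0,-0.5,0,0,1.4,1,0,0,-1,0,0,2.8,1,0,0,-1.5,0,0,4.2,1,0,0,-2,0,0,5.6,1,0,0,-2.5,0,0,7,1]

```text
time: 4.7
ee_pos: [0.4261, -0.1627, 0.2971]
tcp_rot: [-178.9, 0.0, 143.5]
wrist_force: [0.2, 0.5, 0.1]
opening: 0.0853
```

```bash
python3 - <<'E'
from plan import *
print(np.round(bot.get_obs()["q"],1),delta(tool(GR,25,.037,back=.12)))
E
```

```text
[-20.2  -5.5   7.1 102.8  -1.1  16.3] [ 0.858 -0.566 -3.618 -0.519 -4.291  8.926]
```

>>> apply_moves:
  targets: [0.1,-0.1,-0.5,-0.07,-0.6,1.25,1,0.2,-0.2,-1,-0.14,-1.2,2.5,1,0.4,-0.3,-1.5,-0.21,-1.8,3.75,1,0.5,-0.4,-2,-0.28,-2.4,5,1,0.6,-0.4,-2.5,-0.35,-3,6.25,1]

```text
time: 5.2
ee_pos: [0.4442, -0.1747, 0.2223]
tcp_rot: [177.7, 17.7, -179.2]
wrist_force: [-0.4, 0.6, -0.6]
opening: 0.085
```

```bash
python3 - <<'E'
from plan import *
print(np.round(bot.get_obs()["q"],1),delta(tool(GR,25,.037,back=.12)))
E
```

```text
[-27.6 -20.4 -15.6  80.2  10.4 -27.4] [ 0.254 -0.165 -1.127 -0.16  -1.268  2.677]
```

>>> apply_moves:
  targets: [0.12,-0.08,-0.5,-0.08,-0.63,1.3,1,0.25,-0.17,-1.13,-0.16,-1.27,2.68,1,0.25,-0.17,-1.13,-0.16,-1.27,2.68,1,0.25,-0.17,-1.13,-0.16,-1.27,2.68,1]

```text
time: 5.6
ee_pos: [0.4516, -0.1795, 0.1889]
tcp_rot: [179.8, 24.7, -162.9]
wrist_force: [0.5, -0.0, 0.1]
opening: 0.0852
```

```bash
python3 - <<'E'
from plan import *
from look import *
print(np.round(bot.get_obs()["q"],1),delta(tool(GR,25,.037,back=.0)))
look("wrist","w3",.0122,g=GR)
E
```

```text
[-32.5 -22.2 -22.1  73.7  18.7 -47. ] [ 1.618  0.507 -3.638 -0.014 -0.051  0.079]
5.65 [ 0.45224489 -0.17918388  0.18971323] [ 179.8671362    24.77747704 -162.76091605] [ 0.3348 -0.2167  0.289 ] [-40.92567267  -0.16130319 107.27884404] [[314.30186882216435, 0.0, 257.7369589133856], [0.0, 314.30186882216435, 194.81717189850292], [0.0, 0.0, 1.0]]
```

View pics/w3.png

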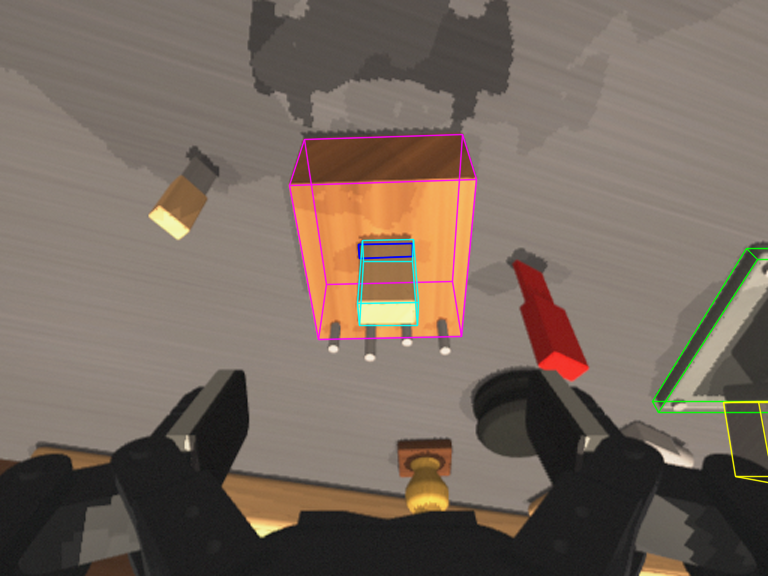

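>>> apply_moves:
  targets: [0.5,0.16,-1.2,0,0,0,0.8,1,0.32,-2.4,0,0,0.05,0.7,1.4,0.45,-3.2,0,0,0.08,0.7,1.6,0.5,-3.62,0,-0.05,0.08,0.7,1.6,0.5,-3.62,0,-0.05,0.08,0.7]

```text
time: 6.15
ee_pos: [0.5006, -0.1624, 0.0789]
tcp_rot: [179.8, 25.0, -162.0]
wrist_force: [0.2, -0.2, 0.3]
opening: 0.0599
```

>>> apply_moves:
  targets: [0,0,0,0,0,0,0.3,0,0,0,0,0,0,0.3,0,0,0,0,0,0,0.2,0,0,0,0,0,0,0.1,0,0,0,0,0,0,0.1]
  newtons: 50

```text
time: 6.65
ee_pos: [0.5013, -0.1636, 0.0819]
tcp_rot: [-179.9, 25.2, -161.9]
wrist_force: [-2.5, 0.3, 6.4]
opening: 0.0293
```

```bash
python3 - <<'E'
from plan import *
from look import *
print(np.round(bot.get_obs()["q"],1),delta(tool(GR,25,.037,back=.0)))
look("wrist","w4",.0122,g=GR)
E
```

```text
[-27.5 -17.1 -30.5  58.3  17.7 -42.8] [-0.039 -0.022 -0.072 -0.     0.041 -0.064]
6.7 [ 0.50130377 -0.16362139  0.08194346] [-179.91431873   25.23278223 -161.8789758 ] [ 0.3841 -0.2025  0.1809] [-4.14228016e+01  8.77195851e-02  1.08137177e+02] [[314.30186882216435, 0.0, 257.7369589133856], [0.0, 314.30186882216435, 194.81717189850292], [0.0, 0.0, 1.0]]
```

View pics/w4.png

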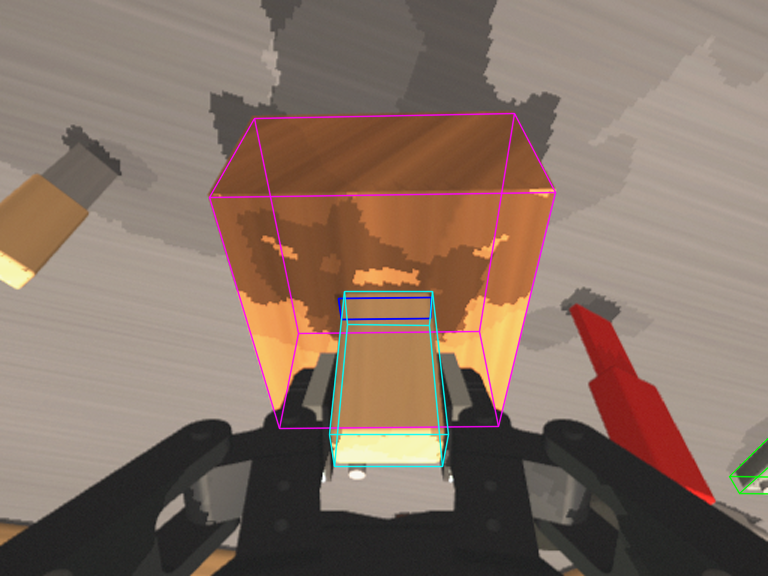

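```bash
python3 - <<'E'
from plan import *
Tt=obsT();G=pose(.4925,-.1667,198.1,.06);X=np.linalg.inv(Tt)@G;np.save("X.npy",X);np.save("Track.npy",Tt)
print(np.round(X,4))
E
```

```text
[[ 9.046e-01  3.000e-04 -4.263e-01  1.780e-02]
 [-3.000e-04 -1.000e+00 -1.400e-03 -2.000e-04]
 [-4.263e-01  1.300e-03 -9.046e-01  1.590e-02]
 [ 0.000e+00  0.000e+00  0.000e+00  1.000e+00]]
```

>>> apply_moves:
  targets: [0,0,0.5,0,0,0,0.1,0,0,1.2,0,0,0,0.1,0,0,2.2,0,0,0,0.1,0,0,3.2,0,0,0,0.1,0,0,4.2,0,0,0,0.1]
  newtons: 70

```text
time: 7.2
ee_pos: [0.5003, -0.1632, 0.2077]
tcp_rot: [-180.0, 25.1, -161.9]
wrist_force: [-0.7, -0.4, 0.3]
opening: 0.029
```

```bash
python3 - <<'E'
from plan import *
from look import *
X=np.load("X.npy")
Tt=obsT();G=Tt@X
print(G[:3,3])
look("wrist","w5",.0122,g=G); look("scene","s5",.0122,g=G)
E
```

```text
[ 0.49145301 -0.16630441  0.18574836]
7.25 [ 0.50186361 -0.16389896  0.21353694] [-179.69099121   25.42416119 -161.77883909] [ 0.3834 -0.2022  0.3069] [-4.13083339e+01  1.69999227e-02  1.08131535e+02] [[314.30186882216435, 0.0, 257.7369589133856], [0.0, 314.30186882216435, 194.81717189850292], [0.0, 0.0, 1.0]]
7.3 [ 0.50197423 -0.16400942  0.21140225] [-179.70111421   25.39876043 -161.78324729] [ 1.3942 -0.0936  0.5699] [58.30251842  0.67222259 86.44242125] [[377.214397232446, 0.0, 253.36130281355187], [0.0, 377.214397232446, 192.88614854959522], [0.0, 0.0, 1.0]]
```

View pics/w5.png

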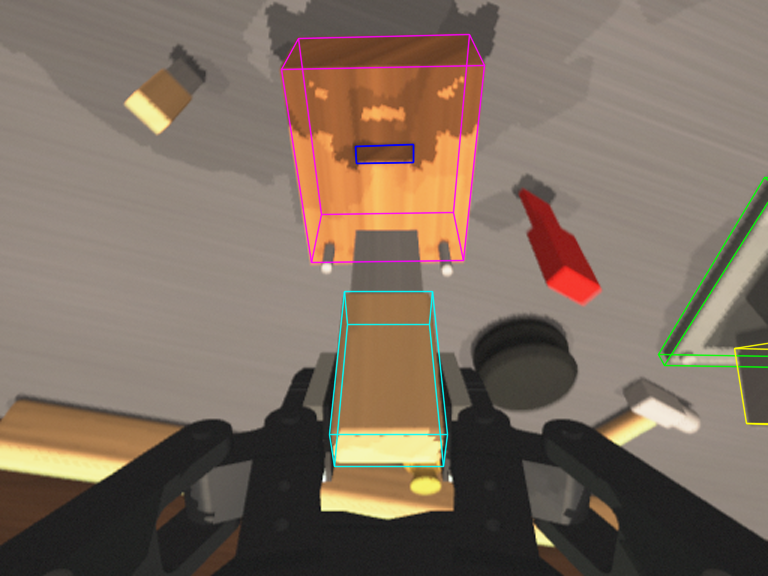

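View pics/s5.png

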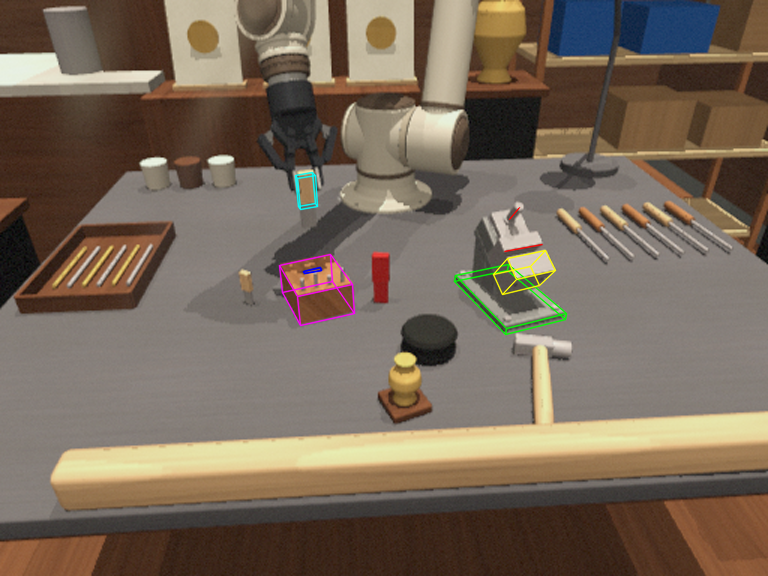

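```bash
cat >> plan.py <<'E'
def held(x,z,y=0):
    return B@T(x,y,z,np.eye(3))@np.linalg.inv(np.load("X.npy"))
E
python3 - <<'E'
from plan import *
M=held(.0058,.09);print(M[:3,3],Ro.from_matrix(M[:3,:3]).as_euler('xyz',degrees=True),delta(M))
E
```

```text
[0.62735985 0.21999443 0.2046771 ] [-179.92655508   -9.76721573 -162.98070214] [ 4.18  12.8   -0.224 -1.738  5.598 -0.188]
```

>>> apply_moves:
  targets: [0.3,1,1,-0.15,0.5,0,0.1,0.7,2.5,1.5,-0.3,1,0,0.1,1.1,4,1.8,-0.5,1.6,0,0.1,1.6,5.5,1.8,-0.7,2.3,-0.1,0.1,2.1,7,1.8,-0.9,3,-0.1,0.1]

```text
time: 7.8
ee_pos: [0.5638, 0.0486, 0.2608]
tcp_rot: [179.7, 6.3, -162.6]
wrist_force: [0.5, 0.8, -0.6]
opening: 0.029
```

```bash
python3 - <<'E'
from plan import *
print(np.round(bot.get_obs()["q"],1),delta(held(.0058,.09)))
E
```

```text
[  4.1   1.6   9.6  91.9   1.7 -13.2] [ 2.119  5.714 -1.872 -0.848  2.535 -0.056]
```

>>> apply_moves:
  targets: [0.5,1.4,0,-0.2,0.6,0,0.1,1,2.8,0,-0.4,1.3,0,0.1,1.6,4.3,0,-0.7,2,-0.05,0.1,2.1,5.7,0,-0.85,2.54,-0.06,0.1,2.1,5.7,0,-0.85,2.54,-0.06,0.1]

```text
time: 8.3
ee_pos: [0.6272, 0.2201, 0.2577]
tcp_rot: [180.0, -10.0, -162.9]
wrist_force: [0.8, 0.1, -0.1]
opening: 0.0295
```

```bash
python3 - <<'E'
from plan import *
print(np.round(bot.get_obs()["q"],1),delta(held(.0058,.065)))
E
```

```text
[ 19.2  37.   53.9 116.8   0.4   2.1] [-0.452 -0.143 -2.451 -0.003 -0.036 -0.009]
```

>>> apply_moves:
  targets: [-0.15,0,-0.8,0,0,0,0.1,-0.3,-0.1,-1.6,0,-0.04,0,0.1,-0.45,-0.14,-2.45,0,-0.04,0,0.1,-0.45,-0.14,-2.45,0,-0.04,0,0.1,-0.45,-0.14,-2.45,0,-0.04,0,0.1]

```text
time: 8.8
ee_pos: [0.6129, 0.2134, 0.1869]
tcp_rot: [-179.9, -9.6, -163.0]
wrist_force: [0.5, 0.4, -0.2]
opening: 0.0294
```

```bash
cat > chk.py <<'E'
import sys
from plan import *
from look import *
def chk(tag,cams=("wrist","scene"),gap=.0122):
    X=np.load("X.npy");G=obsT()@X
    print("gauge in bed mm",np.round(1000*ap(np.linalg.inv(B),G[:3,3]),1),"F",np.round(bot.get_obs()["wrist_force"],1))
    for n in cams: look(n,tag+n[0],gap,g=G)
E
python3 - <<'E'
from chk import *
chk("c6")
import pickle
k,img=pickle.load(open("last_scene.pkl","rb"))
X=np.load("X.npy");G=obsT()@X
overlay(r,v,.0122,img,k,(295,95),(110,120),5,"pics/c6sz.png",g=G)
E
```

```text
gauge in bed mm [[ 8.4  2.  66.4]] F [ 0.5  0.4 -0.2]
8.85 [0.61346503 0.21362695 0.1879719 ] [-179.9514248    -9.43760892 -162.99263585] [0.5703 0.1999 0.3394] [-6.63169970e+00  6.20678461e-02  1.07065719e+02] [[314.30186882216435, 0.0, 257.7369589133856], [0.0, 314.30186882216435, 194.81717189850292], [0.0, 0.0, 1.0]]
8.9 [0.61377555 0.2137691  0.18840806] [-179.95637892   -9.37321282 -162.98969016] [ 1.3942 -0.0936  0.5699] [58.30251842  0.67222259 86.44242125] [[377.214397232446, 0.0, 253.36130281355187], [0.0, 377.214397232446, 192.88614854959522], [0.0, 0.0, 1.0]]
```

View pics/c6w.png

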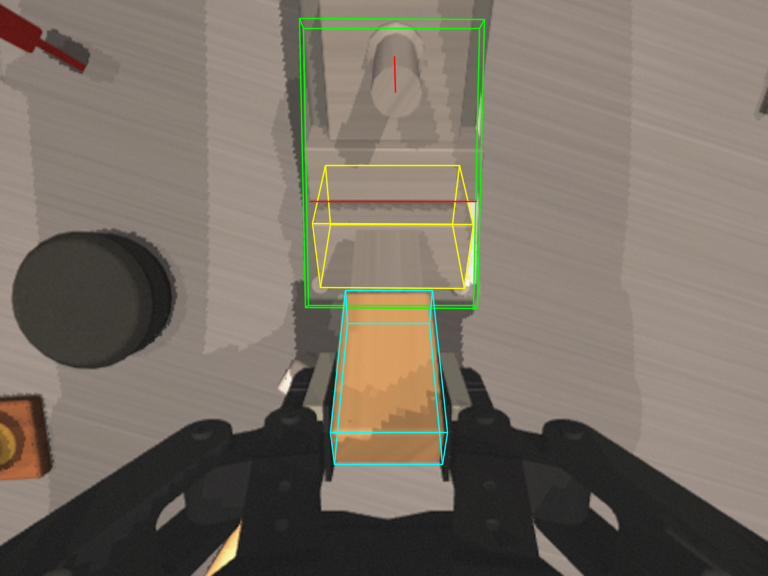

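View pics/c6sz.png

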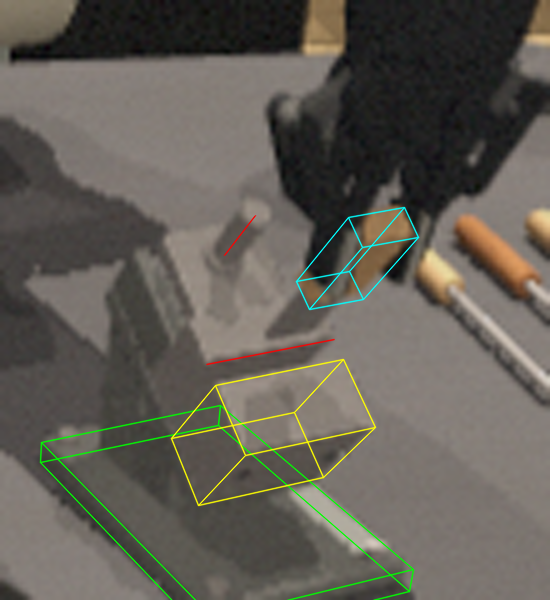

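```bash
cat > zoom.py <<'E'
from ov import *
import pickle
def zoom(name,off,sz,s,out,gap=.0122,g=None):
    r,v=np.load("rv.npy");k,img=pickle.load(open(f"last_{name}.pkl","rb"))
    b=cv2.resize(img[off[1]:off[1]+sz[1],off[0]:off[0]+sz[0]],None,fx=s,fy=s,interpolation=cv2.INTER_CUBIC)
    cl=cv2.createCLAHE(4,(2,2));b=cv2.merge([cl.apply(np.ascontiguousarray(b[:,:,i])) for i in range(3)])
    overlay(r,v,gap,img,k,off,sz,s,"pics/_t.png",g)
    cv2.imwrite(f"pics/{out}.png",np.hstack([b,cv2.imread("pics/_t.png")]))
E
python3 - <<'E'
from zoom import *
zoom("wrist",(190,60),(140,145),2.8,"c6z")
E
```

```text
(no output)
```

View pics/c6z.png

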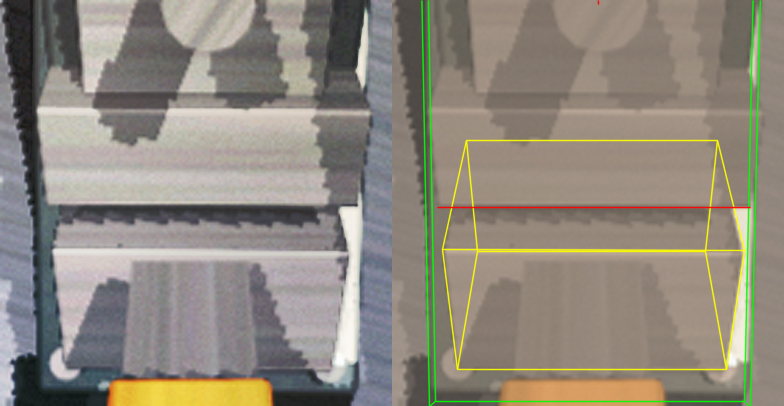

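```bash
python3 - <<'E'
from plan import *
import pickle
k,img=pickle.load(open("last_wrist.pkl","rb"))
X=np.load("X.npy");G=obsT()@X
print((proj(k,ap(G,[[.0025,.013,-.045],[.0025,-.013,-.045],[-.0025,.013,-.045],[-.0025,-.013,-.045]]))-[190,60]+.5)*2.8)
E=ap(np.linalg.inv(B),ap(G,[[0,0,-.045],[0,0,0]]));print(E*1000)
print(delta(held(.0055,.045)),delta(held(.0055,.03)),delta(held(.0055,.001)))
E
```

```text
[[136.16249616 267.0413196 ]
 [251.86462244 267.20129763]
 [137.05727268 285.33069579]
 [250.86267396 285.49142901]]
[[ 8.14021959  1.94490645 23.11539667]
 [ 8.4496591   1.97018973 68.11432563]]
[-0.362 -0.042 -0.692 -0.024  0.061  0.002] [-0.636 -0.125 -1.102 -0.024  0.061  0.002] [-1.167 -0.288 -1.894 -0.024  0.061  0.002]
```

```bash
python3 - <<'E'
from plan import *
print(delta(held(.0047,.05)),delta(held(.0047,.03)),delta(held(.0047,.001)))
E
```

```text
[-0.25  -0.007 -0.571 -0.024  0.061  0.002] [-0.615 -0.119 -1.117 -0.024  0.061  0.002] [-1.146 -0.281 -1.909 -0.024  0.061  0.002]
```

>>> apply_moves:
  targets: [-0.12,0,-0.28,-0.02,0.06,0,0.1,-0.25,0,-0.57,-0.02,0.06,0,0.1,-0.25,0,-0.57,-0.02,0.06,0,0.1,-0.25,0,-0.57,-0.02,0.06,0,0.1]

```text
time: 9.3
ee_pos: [0.6057, 0.2138, 0.1698]
tcp_rot: [-179.9, -9.9, -163.0]
wrist_force: [0.4, 0.6, -0.5]
opening: 0.0292
```

```bash
python3 - <<'E'
from chk import *
from zoom import *
chk("c7",("wrist",))
zoom("wrist",(190,60),(140,145),2.8,"c7z")
k,img=pickle.load(open("last_wrist.pkl","rb"))
X=np.load("X.npy");G=obsT()@X
print((proj(k,ap(G,[[.0025,.013,-.045],[.0025,-.013,-.045]]))-[190,60]+.5)*2.8)
print(delta(held(.0047,.05)))
E
```

```text
gauge in bed mm [[ 4.3 -0.4 48.5]] F [ 0.4  0.6 -0.5]
9.35 [0.6058433  0.2137643  0.16998171] [-179.94557093   -9.85557742 -162.9767692 ] [0.5639 0.2004 0.3225] [-6.31094832e+00  6.48225272e-02  1.07087207e+02] [[314.30186882216435, 0.0, 257.7369589133856], [0.0, 314.30186882216435, 194.81717189850292], [0.0, 0.0, 1.0]]
[[136.12042383 263.00989582]
 [251.19633307 263.18164749]]
[ 0.015 -0.007  0.043  0.001 -0.015 -0.   ]
```

View pics/c7z.png

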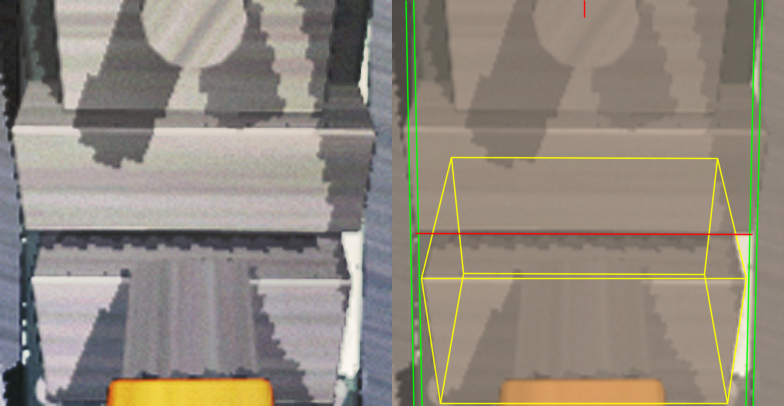

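```bash
python3 - <<'E'
from plan import *
for z in(.04,.03,.02,.01,0):print(delta(held(.0058,z)))
E
```

```text
[-0.197 -0.072 -0.209  0.001 -0.015 -0.   ]
[-0.38  -0.128 -0.482  0.001 -0.015 -0.   ]
[-0.563 -0.184 -0.755  0.001 -0.015 -0.   ]
[-7.450e-01 -2.400e-01 -1.028e+00  1.000e-03 -1.500e-02 -0.000e+00]
[-9.280e-01 -2.950e-01 -1.301e+00  1.000e-03 -1.500e-02 -0.000e+00]
```

>>> apply_moves:
  targets: [-0.05,-0.02,0,0,0,0,0.1,-0.2,-0.07,-0.21,0,-0.015,0,0.1,-0.38,-0.13,-0.48,0,-0.015,0,0.1,-0.38,-0.13,-0.48,0,-0.015,0,0.1]

```text
time: 9.75
ee_pos: [0.5937, 0.2096, 0.1545]
tcp_rot: [-179.9, -9.9, -163.0]
wrist_force: [-0.5, -0.1, -1.3]
opening: 0.0291
```

```bash
python3 - <<'E'
from chk import *
from zoom import *
chk("c8",("wrist",))
zoom("wrist",(190,60),(140,145),2.8,"c8z")
for z in(.03,.02,.01,0):print(delta(held(.0058,z)))
E
```

```text
gauge in bed mm [[ 6.   0.1 28.7]] F [-0.5 -0.1 -1.3]
9.8 [0.59404502 0.20970973 0.15512622] [-179.91795655   -9.82544339 -162.9845758 ] [0.5518 0.1963 0.3073] [-6.32219973e+00  9.34992898e-02  1.07083075e+02] [[314.30186882216435, 0.0, 257.7369589133856], [0.0, 314.30186882216435, 194.81717189850292], [0.0, 0.0, 1.0]]
[ 0.013  0.007  0.013  0.004 -0.009  0.   ]
[-0.169 -0.048 -0.26   0.004 -0.009  0.   ]
[-0.352 -0.104 -0.533  0.004 -0.009  0.   ]
[-0.535 -0.16  -0.806  0.004 -0.009  0.   ]
```

View pics/c8z.png

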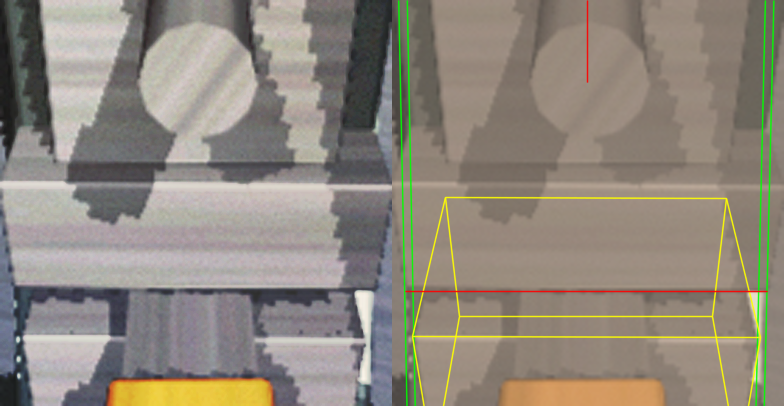

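>>> apply_moves:
  targets: [-0.17,-0.05,-0.26,0,0,0,0.1,-0.35,-0.1,-0.53,0,0,0,0.1,-0.47,-0.14,-0.7,0,0,0,0.1,-0.47,-0.14,-0.7,0,0,0,0.1]

```text
time: 10.2
ee_pos: [0.5799, 0.2055, 0.1339]
tcp_rot: [-179.9, -9.8, -163.0]
wrist_force: [0.3, -0.7, -1.0]
opening: 0.0291
```

```bash
python3 - <<'E'
from chk import *
from zoom import *
chk("c9",("wrist","scene"))
zoom("wrist",(190,60),(140,145),2.8,"c9z")
zoom("scene",(295,95),(110,120),3.6,"c9y",g=obsT()@np.load("X.npy"))
for z in(.003,.0,-.003):print(delta(held(.0058,z)))
E
```

```text
gauge in bed mm [[ 5.9 -0.   3.5]] F [ 0.3 -0.7 -1. ]
10.25 [0.58017211 0.20561797 0.13424315] [-179.91790464   -9.80731808 -162.98067292] [0.538  0.1922 0.2865] [-6.34682351e+00  9.24841492e-02  1.07085515e+02] [[314.30186882216435, 0.0, 257.7369589133856], [0.0, 314.30186882216435, 194.81717189850292], [0.0, 0.0, 1.0]]
10.3 [0.58038093 0.20567606 0.13445852] [-179.92063085   -9.78197424 -162.98018093] [ 1.3942 -0.0936  0.5699] [58.30251842  0.67222259 86.44242125] [[377.214397232446, 0.0, 253.36130281355187], [0.0, 377.214397232446, 192.88614854959522], [0.0, 0.0, 1.0]]
[-0.025 -0.009 -0.035  0.002 -0.002 -0.   ]
[-0.08  -0.026 -0.117  0.002 -0.002 -0.   ]
[-0.134 -0.043 -0.199  0.002 -0.002 -0.   ]
```

View pics/c9z.png

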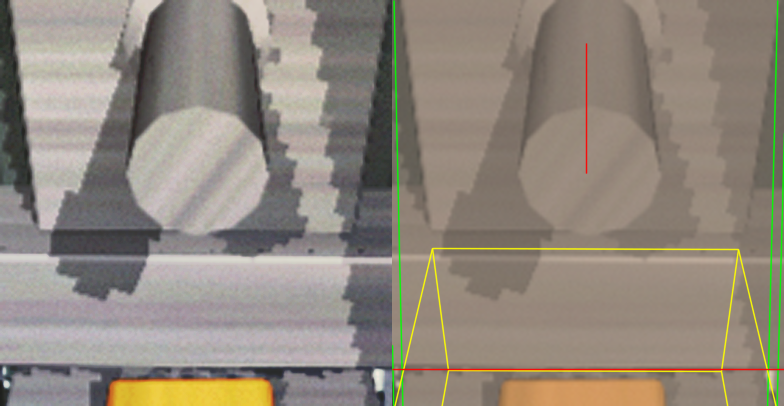

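View pics/c9y.png

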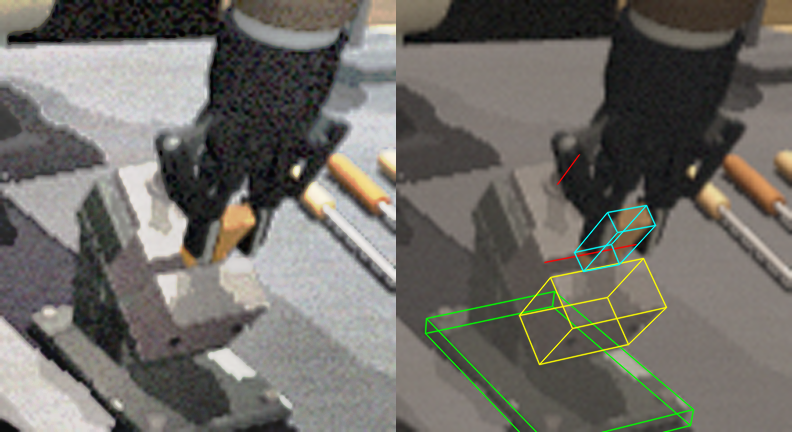

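>>> apply_moves:
  targets: [-0.04,-0.013,-0.06,0,0,0,0.1,-0.08,-0.026,-0.117,0,0,0,0.1,-0.08,-0.026,-0.117,0,0,0,0.1]

```text
time: 10.6
ee_pos: [0.5779, 0.2049, 0.1306]
tcp_rot: [-179.9, -9.8, -163.0]
wrist_force: [0.4, 0.6, 0.7]
opening: 0.0292
```

```bash
python3 - <<'E'
from chk import *
chk("d1",())
E
```

```text
gauge in bed mm [[ 5.7 -0.  -0.3]] F [0.4 0.6 0.7]
```

>>> apply_moves:
  targets: [-0.03,-0.01,-0.04,0,0,0,0.1,-0.055,-0.018,-0.082,0,0,0,0.1,-0.055,-0.018,-0.082,0,0,0,0.1]

```text
time: 10.9
ee_pos: [0.5778, 0.2048, 0.1305]
tcp_rot: [-179.9, -9.5, -163.0]
wrist_force: [6.5, 1.8, 11.0]
opening: 0.0294
```

```bash
python3 - <<'E'
from chk import *
chk("d1",())
E
```

```text
gauge in bed mm [[ 5.6  0.  -0.5]] F [ 6.5  1.8 11. ]
```

>>> apply_moves:
  targets: [0.02,0.006,0.03,0,0,0,0.4,0.04,0.01,0.05,0,0,0,0.7,0.04,0.01,0.05,0,0,0,0.8,0.04,0.01,0.05,0,0,0,0.8]

```text
time: 11.3
ee_pos: [0.5771, 0.2045, 0.1291]
tcp_rot: [-179.9, -9.9, -163.0]
wrist_force: [0.1, 0.1, -0.8]
opening: 0.0682
```

```bash
python3 - <<'E'
from chk import *
from zoom import *
chk("d2",("wrist","scene"))
zoom("wrist",(170,180),(170,150),2.3,"d2z",g=B@T(.0025,0,0,np.eye(3)))
zoom("scene",(295,95),(110,120),3.6,"d2y",g=B@T(.0025,0,0,np.eye(3)))
print(np.round(obsT()[:3,2],3))
E
```

```text
gauge in bed mm [[ 5.6  0.1 -2.1]] F [ 0.1  0.1 -0.8]
11.35 [0.57708033 0.20452687 0.12909355] [-179.91509725   -9.86195118 -162.9798616 ] [0.5352 0.1912 0.2818] [-6.32433666e+00  9.29494288e-02  1.07086306e+02] [[314.30186882216435, 0.0, 257.7369589133856], [0.0, 314.30186882216435, 194.81717189850292], [0.0, 0.0, 1.0]]
11.4 [0.57713095 0.20453737 0.12915755] [-179.91544553   -9.85171705 -162.97868162] [ 1.3942 -0.0936  0.5699] [58.30251842  0.67222259 86.44242125] [[377.214397232446, 0.0, 253.36130281355187], [0.0, 377.214397232446, 192.88614854959522], [0.0, 0.0, 1.0]]
[-0.163 -0.051 -0.985]
```

View pics/d2z.png

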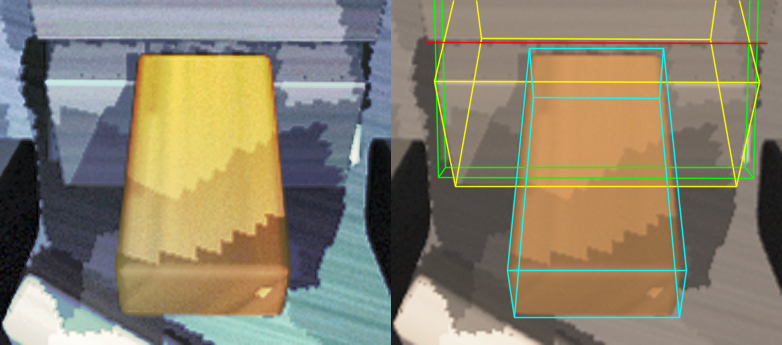

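View pics/d2y.png

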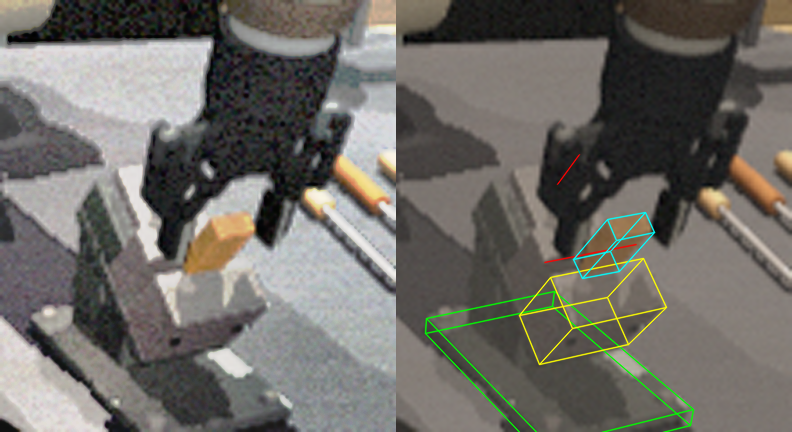

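```bash
python3 - <<'E'
from plan import *
P=B@T(.0725,0,0,np.eye(3))
print(delta(tool(P,25,.024,back=.075)),delta(tool(P,25,.024,back=0)))
E
```

```text
[-1.607 -0.495  3.408  0.006  0.028 -0.006] [-2.022 -0.622  0.946  0.006  0.028 -0.006]
```

>>> apply_moves:
  targets: [0.16,0.05,1,0,0,0,0.8,0.4,0.12,2.4,0,0,0,0.8,-0.6,-0.2,3.2,0,0,0,0.8,-1.6,-0.5,3.4,0,0.03,0,0.8,-1.6,-0.5,3.4,0,0.03,0,0.8]

```text
time: 11.9
ee_pos: [0.5274, 0.189, 0.2337]
tcp_rot: [-180.0, -9.9, -163.0]
wrist_force: [0.4, 0.5, 0.3]
opening: 0.068
```

```bash
python3 - <<'E'
from chk import *
from zoom import *
chk("d3",("wrist","scene"))
zoom("scene",(295,95),(110,120),3.6,"d3y",g=B@T(.0025,0,0,np.eye(3)))
P=B@T(.0725,0,0,np.eye(3))
print(delta(tool(P,25,.024,back=.0)))
E
```

```text
gauge in bed mm [[108.2   0.3  53.8]] F [0.4 0.5 0.3]
11.95 [0.52855072 0.18937315 0.23271537] [-179.97618661   -9.8896573  -162.96524791] [0.4857 0.1756 0.3865] [-6.29661695e+00  3.03963213e-02  1.07091187e+02] [[314.30186882216435, 0.0, 257.7369589133856], [0.0, 314.30186882216435, 194.81717189850292], [0.0, 0.0, 1.0]]
12.0 [0.52914756 0.18956788 0.23189078] [-179.97208616   -9.92943437 -162.96556274] [ 1.3942 -0.0936  0.5699] [58.30251842  0.67222259 86.44242125] [[377.214397232446, 0.0, 253.36130281355187], [0.0, 377.214397232446, 192.88614854959522], [0.0, 0.0, 1.0]]
[-4.230e-01 -1.230e-01 -2.479e+00  1.000e-03  1.300e-02 -7.000e-03]
```

View pics/d3w.png

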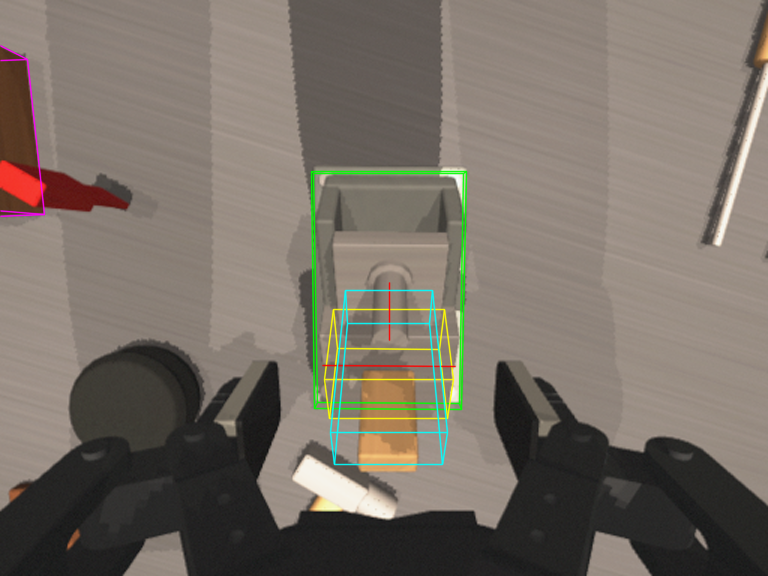

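View pics/d3y.png

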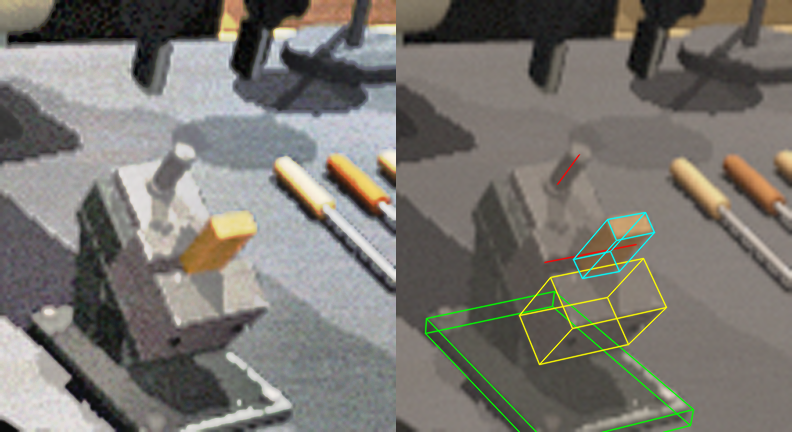

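>>> apply_moves:
  targets: [-0.14,-0.04,-0.8,0,0,0,0.8,-0.28,-0.08,-1.6,0,0,0,0.7,-0.42,-0.12,-2.48,0,0.01,0,0.6,-0.42,-0.12,-2.48,0,0.01,0,0.5,-0.42,-0.12,-2.48,0,0.01,0,0.4]
  newtons: 40

```text
time: 12.5
ee_pos: [0.5168, 0.186, 0.157]
tcp_rot: [-180.0, -10.1, -163.0]
wrist_force: [-0.0, 0.3, -0.1]
opening: 0.0343
```

```bash
python3 - <<'E'
from chk import *
from zoom import *
chk("d4",("wrist","scene"))
P=B@T(.0725,0,0,np.eye(3))
print(delta(tool(P,25,.024,back=.0)))
E
```

```text
gauge in bed mm [[ 73.3   0.2 -15.3]] F [-0.   0.3 -0.1]
12.55 [0.51730299 0.18616926 0.1579671 ] [-179.98975489  -10.00480375 -162.97220986] [0.4757 0.1727 0.3099] [-6.08077247e+00  2.47040804e-02  1.07084890e+02] [[314.30186882216435, 0.0, 257.7369589133856], [0.0, 314.30186882216435, 194.81717189850292], [0.0, 0.0, 1.0]]
12.6 [0.51749595 0.18624573 0.15830769] [-179.99179524   -9.95797358 -162.9699488 ] [ 1.3942 -0.0936  0.5699] [58.30251842  0.67222259 86.44242125] [[377.214397232446, 0.0, 253.36130281355187], [0.0, 377.214397232446, 192.88614854959522], [0.0, 0.0, 1.0]]
[-0.034 -0.012 -0.026 -0.001  0.007 -0.005]
```

View pics/d4w_raw.png

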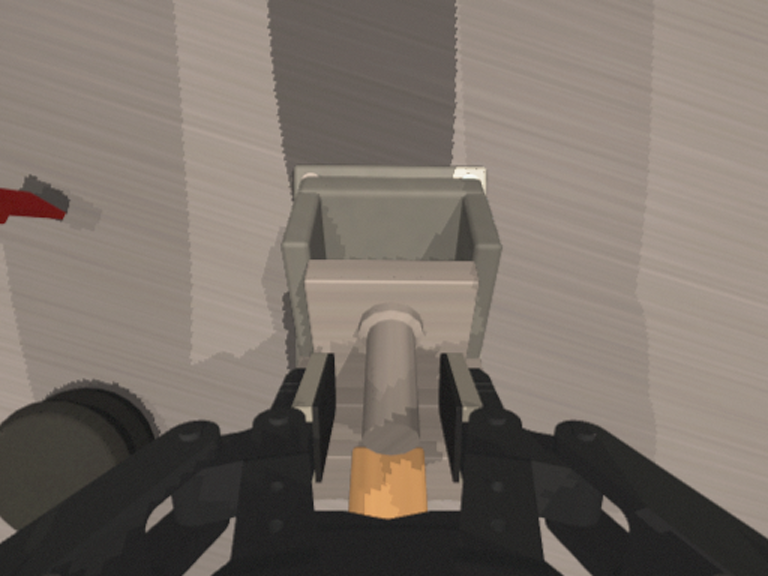

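Centred on the post. Close.

>>> apply_moves:
  targets: [0,0,0,0,0,0,0.15,0,0,0,0,0,0,0.05,0,0,0,0,0,0,0,0,0,0,0,0,0,0]
  newtons: 60

```text
time: 13.0
ee_pos: [0.5172, 0.1873, 0.1585]
tcp_rot: [179.9, -9.9, -162.9]
wrist_force: [-0.4, 5.7, 3.7]
opening: 0.0145
```

```bash
cat > tb.py <<'E'
from plan import *
o=bot.get_obs();M=np.linalg.inv(B)@obsT(o)
z=M[:3,2];print("grasp in bed",np.round(1000*(M[:3,3]-.019*z),1),"Fbed",np.round(B[:3,:3].T@o["wrist_force"],1),"open",o["opening"],"t",o["time"])
E
python3 tb.py
```

```text
grasp in bed [72.2 -1.1 25.4] Fbed [ 1.1 -5.5  3.8] open 0.014466513041769664 t 13.0
```

>>> apply_moves:
  targets: [0.04,0.012,-0.029,0,0,0,0,0.08,0.024,-0.057,0,0,0,0,0.12,0.036,-0.086,0,0,0,0,0.16,0.048,-0.115,0,0,0,0,0.16,0.048,-0.115,0,0,0,0]

```text
time: 13.5
ee_pos: [0.5217, 0.1886, 0.1552]
tcp_rot: [179.9, -9.9, -162.9]
wrist_force: [-2.3, 5.1, 4.6]
opening: 0.0144
```

```bash
python3 tb.py
```

```text
grasp in bed [66.5 -1.  25.4] Fbed [ 3.2 -5.5  3.3] open 0.014446453778056948 t 13.5
```

>>> apply_moves:
  targets: [0.026,0.008,-0.019,0,0,0,0,0.039,0.012,-0.029,0,0,0,0,0.039,0.012,-0.029,0,0,0,0]

```text
time: 13.8
ee_pos: [0.5227, 0.1889, 0.1545]
tcp_rot: [179.9, -9.9, -162.9]
wrist_force: [-2.8, 4.6, 4.7]
opening: 0.0142
```

```bash
python3 tb.py
```

```text
grasp in bed [65.1 -1.  25.4] Fbed [ 3.8 -5.2  3.1] open 0.014232066896539088 t 13.8
```

>>> apply_moves:
  targets: [0.026,0.008,-0.019,0,0,0,0,0.039,0.012,-0.029,0,0,0,0,0.039,0.012,-0.029,0,0,0,0]

```text
time: 14.1
ee_pos: [0.5232, 0.189, 0.1541]
tcp_rot: [179.9, -10.0, -162.9]
wrist_force: [-7.6, 3.9, 10.1]
opening: 0.0144
```

```bash
python3 tb.py
```

```text
grasp in bed [64.5 -1.  25.4] Fbed [10.8 -5.9  4.8] open 0.014351397515103972 t 14.1
```

>>> apply_moves:
  targets: [0.026,0.008,-0.019,0,0,0,0,0.052,0.016,-0.038,0,0,0,0,0.052,0.016,-0.038,0,0,0,0]

```text
time: 14.4
ee_pos: [0.5232, 0.189, 0.1541]
tcp_rot: [179.9, -10.1, -162.9]
wrist_force: [-17.6, 0.4, 19.3]
opening: 0.0143
```

```bash
python3 tb.py
```

```text
grasp in bed [64.4 -1.  25.4] Fbed [24.7 -5.5  6.2] open 0.014345328983520086 t 14.4
```

>>> apply_moves:
  targets: [0,0,0,0,0,0,0,-0.035,-0.01,0.025,0,0,0,0,-0.065,-0.02,0.048,0,0,0,0,-0.065,-0.02,0.048,0,0,0,0]

```text
time: 14.8
ee_pos: [0.5232, 0.189, 0.1541]
tcp_rot: [179.9, -9.9, -162.9]
wrist_force: [-5.2, 3.9, 7.1]
opening: 0.0143
```

```bash
python3 tb.py; python3 - <<'E'
from chk import *
from zoom import *
chk("d5",("scene",))
zoom("scene",(295,95),(110,120),3.6,"d5y",.005,g=B@T(.0025,0,0,np.eye(3)))
E
```

```text
grasp in bed [64.5 -1.  25.4] Fbed [ 7.2 -5.2  3.6] open 0.014328626707452585 t 14.8
gauge in bed mm [[ 65.9  -0.9 -13.7]] F [-5.2  3.9  7.1]
14.85 [0.52320627 0.18901611 0.15412013] [ 179.89146201   -9.95212392 -162.92756037] [ 1.3942 -0.0936  0.5699] [58.30251842  0.67222259 86.44242125] [[377.214397232446, 0.0, 253.36130281355187], [0.0, 377.214397232446, 192.88614854959522], [0.0, 0.0, 1.0]]
```

View pics/d5y.png

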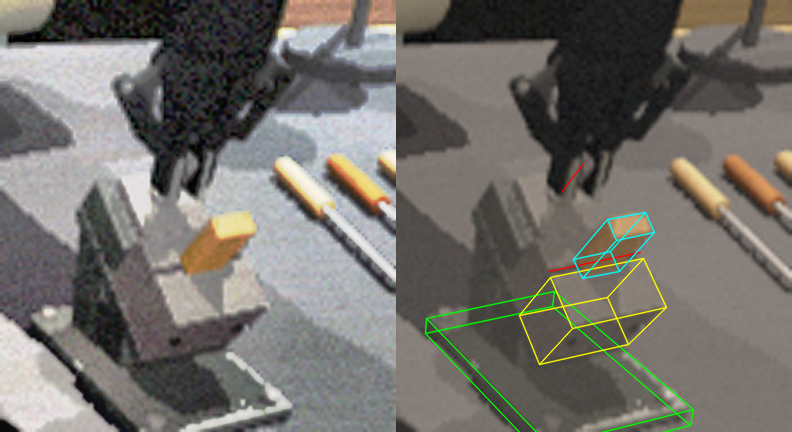

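>>> apply_moves:
  targets: [-0.024,0,0.018,0,0,0,0,-0.024,0,0.018,0,0,0,0.2,-0.024,0,0.018,0,0,0,0.5,-0.024,0,0.018,0,0,0,0.6,-0.024,0,0.018,0,0,0,0.6]

```text
time: 15.35
ee_pos: [0.5227, 0.1878, 0.1526]
tcp_rot: [-180.0, -10.1, -163.0]
wrist_force: [1.1, 0.1, -0.5]
opening: 0.0513
```

>>> apply_moves:
  targets: [0.16,0.05,0.95,0,0,0,0.6,0.32,0.1,1.9,0,0,0,0.7,0.45,0.14,2.6,0,0,0,0.8,0.45,0.14,2.6,0,0,0,0.8]

```text
time: 15.75
ee_pos: [0.5372, 0.1924, 0.2335]
tcp_rot: [-180.0, -9.8, -163.0]
wrist_force: [-0.2, 0.1, 0.1]
opening: 0.0684
```

```bash
python3 - <<'E'
from chk import *
from zoom import *
chk("d6",("wrist","top"),gap=.005)
zoom("wrist",(190,140),(140,160),2.5,"d6z",.005,g=B@T(.0025,0,0,np.eye(3)))
M=tool(B@T(.0025,0,0,np.eye(3)),25,.037,back=.09);print(delta(M))
M=tool(B@T(.0025,0,0,np.eye(3)),25,.037);print(delta(M))
E
```

```text
gauge in bed mm [[99.5  0.  59.5]] F [-0.2  0.1  0.1]
15.8 [0.53686222 0.19231095 0.23163905] [-179.98554376   -9.92383909 -162.97739728] [0.4953 0.1789 0.3861] [-6.38284823e+00  2.22231348e-02  1.07076288e+02] [[314.30186882216435, 0.0, 257.7369589133856], [0.0, 314.30186882216435, 194.81717189850292], [0.0, 0.0, 1.0]]
15.85 [0.5364488  0.19217326 0.23041206] [-179.98253491  -10.03208065 -162.97867094] [ 0.4791 -0.0347  0.9437] [ 11.03173572   0.11628829 -91.01025032] [[398.4903806277529, 0.0, 258.23913778371775], [0.0, 398.4903806277529, 190.6125148684796], [0.0, 0.0, 1.0]]
[ 1.898  0.574 -0.458  0.004 -0.004 -0.004]
[ 1.399  0.422 -3.413  0.004 -0.004 -0.004]
```

View pics/d6z.png

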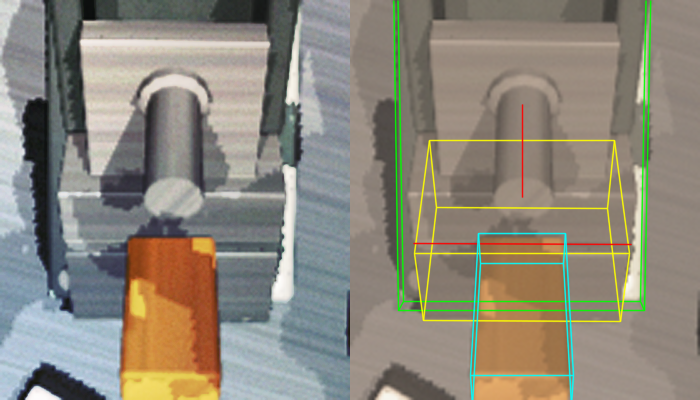

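>>> apply_moves:
  targets: [0.9,0.28,0,0,0,0,0.8,1.9,0.57,-0.4,0,0,0,0.8,1.75,0.53,-1.4,0,0,0,0.8,1.57,0.47,-2.4,0,0,0,0.8,1.4,0.42,-3.4,0,0,0,0.7]

```text
time: 16.35
ee_pos: [0.5775, 0.2045, 0.1254]
tcp_rot: [-180.0, -10.2, -163.0]
wrist_force: [-0.1, -0.8, -0.2]
opening: 0.0599
```

```bash
python3 - <<'E'
from chk import *
chk("d7",("wrist",),gap=.005)
M=tool(B@T(.0025,0,0,np.eye(3)),25,.037);print(delta(M))
E
python3 tb.py
```

```text
gauge in bed mm [[ 3.3  0.3 -4.8]] F [-0.1 -0.8 -0.2]
16.4 [0.57504372 0.20367018 0.12019033] [-179.96008447  -10.61420709 -162.97654215] [0.5365 0.1913 0.2784] [-5.99125457e+00  3.28253919e-02  1.07080450e+02] [[314.30186882216435, 0.0, 257.7369589133856], [0.0, 314.30186882216435, 194.81717189850292], [0.0, 0.0, 1.0]]
[ 0.113  0.039  0.261  0.036 -0.096 -0.005]
grasp in bed [ 0.8  0.1 28.6] Fbed [-4.3  0.2 -2.6] open 0.06016291303200298 t 16.4
```

View pics/d7w.png

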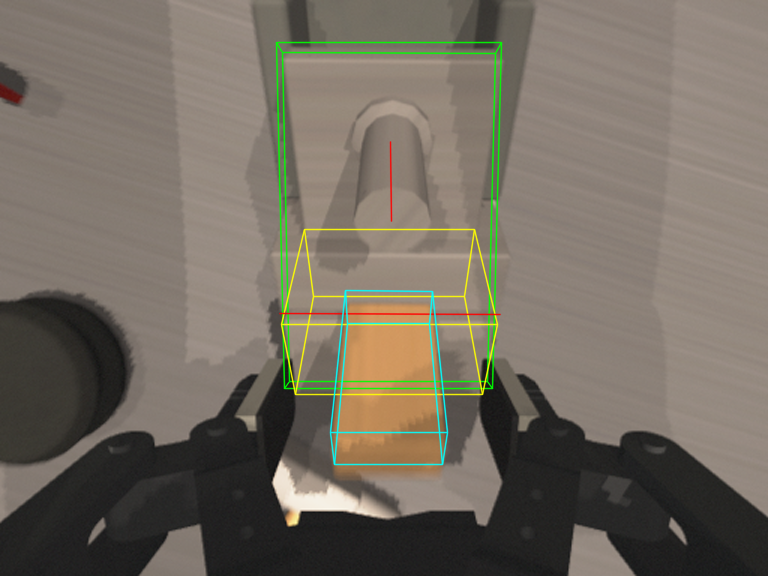

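>>> apply_moves:
  targets: [0,0,0,0,0,0,0.7,0,0,0,0,0,0,0.6,0,0,0,0,0,0,0.55]

```text
time: 16.7
ee_pos: [0.579, 0.2051, 0.1307]
tcp_rot: [-180.0, -9.9, -163.0]
wrist_force: [-0.2, -0.8, -0.2]
opening: 0.0467
```

```bash
python3 - <<'E'
from chk import *
M=tool(B@T(.0025,0,0,np.eye(3)),25,.037);print(delta(M))
E
python3 tb.py
```

```text
[-0.02  -0.009 -0.089 -0.005  0.019 -0.006]
grasp in bed [ 3.5 -0.1 39.5] Fbed [ 0.2  0.7 -0.4] open 0.04667951339496581 t 16.7
```

>>> apply_moves:
  targets: [-0.02,-0.01,-0.08,0,0.02,0,0.5,-0.02,-0.01,-0.08,0,0.02,0,0.2,-0.02,-0.01,-0.08,0,0.02,0,0.1,-0.02,-0.01,-0.08,0,0.02,0,0.1,-0.02,-0.01,-0.08,0,0.02,0,0.1]
  newtons: 70

```text
time: 17.2
ee_pos: [0.578, 0.2047, 0.1271]
tcp_rot: [180.0, -10.1, -163.0]
wrist_force: [1.9, 1.7, 6.0]
opening: 0.0286
```

```bash
python3 tb.py
```

```text
grasp in bed [ 2.3 -0.  35.9] Fbed [ 1.6 -1.   6.2] open 0.028638032996389142 t 17.2
```

```bash
python3 - <<'E'
from plan import *
X2=np.linalg.inv(obsT())@B@T(.0025,0,-.0003,np.eye(3));np.save("X.npy",X2);print(np.round(X2,4))
E
```

```text
[[ 9.068e-01  7.000e-04 -4.215e-01  1.550e-02]
 [ 8.000e-04 -1.000e+00  2.000e-04 -0.000e+00]
 [-4.215e-01 -5.000e-04 -9.068e-01  1.380e-02]
 [ 0.000e+00  0.000e+00  0.000e+00  1.000e+00]]
```

>>> apply_moves:
  targets: [0.04,0.01,0.06,0,0,0,0.1,0.09,0.027,0.135,0,0,0,0.1,0.09,0.027,0.135,0,0,0,0.1]

```text
time: 17.5
ee_pos: [0.5795, 0.2051, 0.1294]
tcp_rot: [180.0, -10.3, -163.0]
wrist_force: [-6.0, -1.2, -5.7]
opening: 0.0291
```

```bash
python3 tb.py
```

```text
grasp in bed [ 2.3  0.1 38.8] Fbed [ 1.7 -0.6 -8.1] open 0.029145796294586846 t 17.5
```

>>> apply_moves:
  targets: [0.05,0.016,0.08,0,0,0,0.1,0.1,0.03,0.15,0,0,0,0.1,0.15,0.046,0.22,0,0,0,0.1,0.18,0.055,0.27,0,0,0,0.1,0.18,0.055,0.27,0,0,0,0.1]

```text
time: 18.0
ee_pos: [0.5846, 0.2065, 0.1368]
tcp_rot: [180.0, -10.4, -163.0]
wrist_force: [-6.2, -2.6, -9.7]
opening: 0.0286
```

```bash
python3 tb.py
```

```text
grasp in bed [ 2.2  0.2 47.9] Fbed [ -0.1   0.6 -11.8] open 0.028601425842296847 t 18.0
```

>>> apply_moves:
  targets: [0.07,0.021,0.105,0,0,0,0.1,0.14,0.043,0.21,0,0,0,0.1,0.21,0.064,0.314,0,0,0,0.1,0.28,0.085,0.42,0,0,0,0.1,0.28,0.085,0.42,0,0,0,0.1]

```text
time: 18.5
ee_pos: [0.5945, 0.2096, 0.1516]
tcp_rot: [180.0, -10.1, -163.0]
wrist_force: [-2.1, -0.5, -1.3]
opening: 0.0291
```

```bash
python3 tb.py;  python3 - <<'E'
from chk import *
chk("d8",("wrist",),gap=.005)
E
```

```text
grasp in bed [ 2.2  0.2 65.9] Fbed [ 1.  -0.1 -2.3] open 0.029091992105817466 t 18.5
gauge in bed mm [[ 2.4  0.2 29.7]] F [-2.1 -0.5 -1.3]
18.55 [0.59449881 0.20960839 0.15162052] [ 179.97767661  -10.09568381 -162.96160585] [0.5534 0.1962 0.3045] [-6.07451160e+00 -1.05260700e-02  1.07085328e+02] [[314.30186882216435, 0.0, 257.7369589133856], [0.0, 314.30186882216435, 194.81717189850292], [0.0, 0.0, 1.0]]
```

View pics/d8w.png

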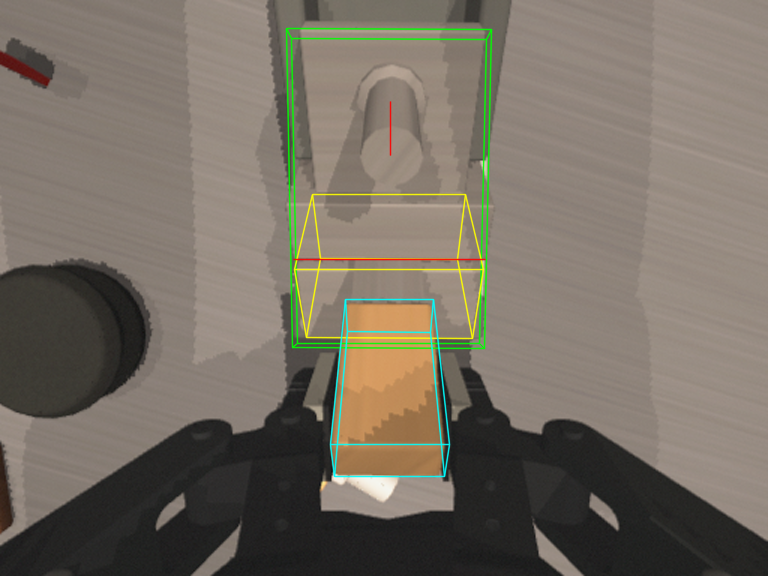

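>>> apply_moves:
  targets: [0.07,0.021,0.105,0,0,0,0.1,0.14,0.043,0.21,0,0,0,0.1,0.23,0.07,0.344,0,0,0,0.1,0.32,0.098,0.48,0,0,0,0.1,0.32,0.098,0.48,0,0,0,0.1]

```text
time: 19.05
ee_pos: [0.6044, 0.2127, 0.1663]
tcp_rot: [180.0, -10.1, -163.0]
wrist_force: [0.4, 0.6, 0.1]
opening: 0.0289
```

>>> apply_moves:
  targets: [0.11,0.034,0.164,0,0,0,0.1,0.26,0.08,0.39,0,0,0,0.1,0.44,0.134,0.656,0,0,0,0.1,0.66,0.2,0.98,0,0,0,0.1,0.66,0.2,0.98,0,0,0,0.1]

```text
time: 19.55
ee_pos: [0.6244, 0.2187, 0.1958]
tcp_rot: [180.0, -10.1, -163.0]
wrist_force: [-0.2, 0.0, -0.8]
opening: 0.0294
```

```bash
python3 tb.py;  python3 - <<'E'
from chk import *
from zoom import *
chk("d9",("wrist",),gap=.005)
zoom("wrist",(180,100),(150,150),2.6,"d9z",.005,g=obsT()@np.load("X.npy"))
E
```

```text
grasp in bed [  2.1   0.2 120.1] Fbed [-0.3 -0.1 -0.8] open 0.02942027227599102 t 19.55
gauge in bed mm [[ 2.3  0.2 83.8]] F [-0.2  0.  -0.8]
19.6 [0.62401067 0.21862839 0.19509503] [ 179.97309838  -10.10519014 -162.96404419] [0.5831 0.2053 0.3487] [-6.13621998e+00 -1.80350481e-02  1.07084308e+02] [[314.30186882216435, 0.0, 257.7369589133856], [0.0, 314.30186882216435, 194.81717189850292], [0.0, 0.0, 1.0]]
```

View pics/d9z.png

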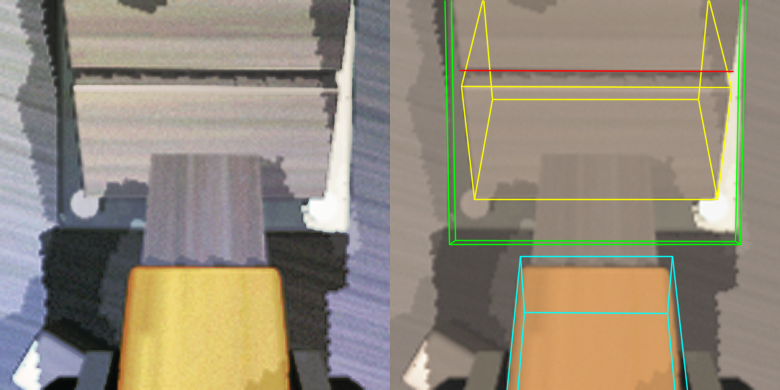

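```bash
python3 - <<'E'
import cv2,numpy as np
a=cv2.imread("pics/w5_raw.png");b=cv2.imread("pics/d9w_raw.png")
f=lambda i:cv2.resize(i[210:490,300:480],None,fx=2.1,fy=2.1,interpolation=cv2.INTER_CUBIC)
cv2.imwrite("pics/cmp.png",np.hstack([f(a),f(b)]))
E
```

```text
(no output)
```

View pics/cmp.png

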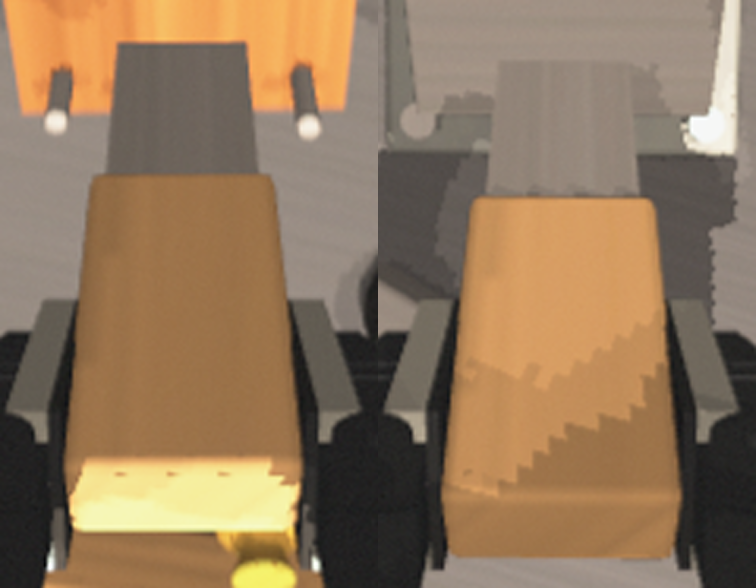

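```bash
cat > fitx.py <<'E'
from h import *
K=np.array([[314.30186882,0,257.73695891],[0,314.30186882,194.8171719],[0,0,1]])
def ct(tp,tr,co,cr):
    A=T(*tp,Ro.from_euler('xyz',tr,degrees=True).as_matrix());C=T(*co,Ro.from_euler('xyz',cr,degrees=True).as_matrix());return np.linalg.inv(A)@C
L=[ct([ 0.50130377,-0.16362139,0.08194346],[-179.91431873,25.23278223,-161.8789758],[0.3841,-0.2025,0.1809],[-41.4228016,.08772,108.137177]),
 ct([0.62401067,0.21862839,0.19509503],[179.97309838,-10.10519014,-162.96404419],[0.5831,0.2053,0.3487],[-6.13621998,-.018035,107.084308]),
 ct([0.58017211,0.20561797,0.13424315],[-179.91790464,-9.80731808,-162.98067292],[0.538,0.1922,0.2865],[-6.34682351,.092484,107.085515]),
 ct([0.42757781,0.13741434,0.37224034],[-178.933113,.0604943,17.1837564],[0.4977,0.1559,0.5145],[-16.22427498,1.05572615,-72.73133804])]
for l in L: print(np.round(l[:3,3]*1000,1),np.round(Ro.from_matrix(l[:3,:3]).as_euler('xyz',degrees=True),2))
c=dict(K=K,o=np.mean([l[:3,3] for l in L],0),R=Ro.from_matrix([l[:3,:3] for l in L]).mean().as_matrix())
def px(x,y): return [(x/2.1+300+.5)/1.5-.5,(y/2.1+210+.5)/1.5-.5]
def Xm(p): # x,y,z tool mm, pitch deg about tool y
    # gauge axes in tool: y=-y, 
    R=Ro.from_euler('y',p[3],degrees=True).as_matrix()@np.diag([1,-1,-1.])
    return T(p[0]/1e3,p[1]/1e3,p[2]/1e3,R)
def fit(D,b):
    P=np.array([[2.5,-13,-45],[2.5,13,-45],[8,-15+b,b*.3],[8,15-b,b*.3],[8-b*.3,-15+b*.3,55-b*.3],[8-b*.3,15-b*.3,55-b*.3]])/1e3
    r=least_squares(lambda p:((proj(c,ap(Xm(p),P))-D)).ravel(),[17,0,15,25]);print(b,np.round(r.x,2),"res",np.round(r.fun.reshape(-1,2),1).tolist());return r.x
w5=np.array([px(119,42),px(246,42),px(90,176),px(272,176),px(66,462),px(301,462)])
d9=np.array([px(498-378,62),px(636-378,62),px(470-378,198),px(656-378,198),px(442-378,490),px(680-378,490)])
if __name__=="__main__":
  for b in(0,1): fit(w5,b);fit(d9,b)
E
python3 fitx.py; python3 -c "
import numpy as np;X=np.load('X.npy');print(X)"
```

```text
[  69.5   -0.7 -142.2] [1.6381e+02 1.0000e-02 8.9950e+01]
[  69.3   -0.7 -143.7] [ 1.6376e+02 -2.0000e-02  8.9950e+01]
[  69.5   -0.7 -142.5] [ 1.6385e+02 -2.0000e-02  8.9950e+01]
[  72.3    0.4 -142.4] [1.6383e+02 1.0000e-02 8.9910e+01]
0 [-34.95  -0.35 169.13  70.94] res [[32.6, 12.0], [-32.6, 11.9], [44.0, 12.5], [-43.2, 12.4], [51.7, -23.9], [-52.5, -23.9]]
0 [-40.57   0.71 162.37  69.52] res [[33.4, 12.3], [-35.5, 12.3], [44.7, 12.8], [-44.2, 12.7], [53.7, -24.4], [-52.1, -24.4]]
1 [-33.29  -0.35 164.32  70.54] res [[32.8, 11.3], [-32.8, 11.2], [43.3, 12.7], [-42.4, 12.6], [51.7, -23.4], [-52.5, -23.4]]
1 [-38.81   0.7  157.65  69.13] res [[33.6, 11.6], [-35.7, 11.6], [43.9, 13.0], [-43.5, 12.9], [53.6, -23.9], [-52.0, -23.9]]
[[ 9.06833459e-01  6.93222878e-04 -4.21488550e-01  1.54650885e-02]
 [ 8.34499561e-04 -9.99999640e-01  1.50726500e-04 -2.66709165e-05]
 [-4.21488294e-01 -4.88415843e-04 -9.06833711e-01  1.37827195e-02]
 [ 0.00000000e+00  0.00000000e+00  0.00000000e+00  1.00000000e+00]]
```

```bash
sed -i 's/\[2.5,-13,-45\],\[2.5,13,-45\],\[8,-15+b,b\*.3\],\[8,15-b,b\*.3\],\[8-b\*.3,-15+b\*.3,55-b\*.3\],\[8-b\*.3,15-b\*.3,55-b\*.3\]/[2.5,13,-45],[2.5,-13,-45],[8,15-b,b*.3],[8,-15+b,b*.3],[8-b*.3,15-b*.3,55-b*.3],[8-b*.3,-15+b*.3,55-b*.3]/' fitx.py; python3 fitx.py|tail -4
```

```text
0 [16.4  -0.36 21.9  26.69] res [[0.2, 0.6], [-0.1, 0.6], [1.2, -1.1], [-0.3, -1.1], [-0.1, 0.4], [-0.6, 0.5]]
0 [13.46  0.06 18.81 25.55] res [[0.4, 0.6], [-3.1, 0.6], [1.1, -1.3], [-1.0, -1.3], [0.8, 0.6], [0.9, 0.6]]
1 [17.58 -0.36 18.51 25.57] res [[-0.1, 0.6], [0.2, 0.7], [2.5, -1.3], [-1.6, -1.2], [-0.5, 0.5], [-0.3, 0.6]]
1 [14.69  0.05 15.53 24.43] res [[0.1, 0.7], [-2.9, 0.7], [2.4, -1.5], [-2.4, -1.4], [0.4, 0.7], [1.3, 0.7]]
```

```bash
cat > xf.py <<'E'
from fitx import Xm
import numpy as np
np.save("X.npy",Xm([15.1,0,13.3,24.5]))
E
python3 xf.py >/dev/null
cat >> plan.py <<'E'
c_=ap(pose(*r),[-.015,0,.06])[0]
GT=pose((c_[0]+.4925)/2,(c_[1]-.1667)/2,198.5,.06)
def rackt(z,x=0,y=0): return GT@T(x,y,z,np.eye(3))@np.linalg.inv(np.load("X.npy"))
E
python3 - <<'E'
from plan import *
print(c_,GT[:3,3],delta(rackt(.10)))
E
```

```text
[ 0.49273071 -0.16786069  0.06      ] [ 0.49261535 -0.16728035  0.06      ] [ -4.12  -12.777  -0.558   1.756  -5.494   0.236]
```

>>> apply_moves:
  targets: [0.2,0,1.3,0,0,0,0.1,0,-0.8,2.2,0.1,-0.3,0,0.1,-0.4,-2.2,2.4,0.3,-0.9,0,0.1,-0.9,-3.7,2.4,0.5,-1.6,0.05,0.1,-1.4,-5.2,2.4,0.7,-2.3,0.1,0.1]

```text
time: 20.1
ee_pos: [0.584, 0.0694, 0.266]
tcp_rot: [-179.9, 4.3, -162.3]
wrist_force: [0.2, -0.9, 1.7]
opening: 0.0291
```

>>> apply_moves:
  targets: [-0.5,-1.5,0,0.2,-0.6,0,0.1,-1,-3,-0.3,0.4,-1.2,0,0.1,-1.5,-4.5,-0.6,0.6,-1.9,0.05,0.1,-2,-6,-0.9,0.8,-2.5,0.1,0.1,-2.4,-7,-1.2,1,-3,0.13,0.1]

```text
time: 20.6
ee_pos: [0.5105, -0.1416, 0.2305]
tcp_rot: [-180.0, 23.3, -161.6]
wrist_force: [0.7, 0.5, -0.8]
opening: 0.0291
```

```bash
python3 - <<'E'
from plan import *
print(delta(rackt(.07)),np.round(bot.get_obs()["q"],1))
E
```

```text
[-0.336 -0.77  -2.738  0.067 -0.195  0.024] [-23.7 -16.4 -13.   75.7  15.3 -39.6]
```

>>> apply_moves:
  targets: [-0.2,-0.5,-0.8,0.05,-0.15,0,0.1,-0.34,-0.77,-1.7,0.07,-0.2,0.02,0.1,-0.34,-0.77,-2.3,0.07,-0.2,0.02,0.1,-0.34,-0.77,-2.5,0.07,-0.2,0.02,0.1,-0.34,-0.77,-2.5,0.07,-0.2,0.02,0.1]

```text
time: 21.1
ee_pos: [0.5015, -0.1624, 0.1551]
tcp_rot: [179.8, 24.3, -161.5]
wrist_force: [0.0, 0.2, 0.2]
opening: 0.029
```

>>> apply_moves:
  targets: [0,0,0,0,0,0,0.1,0,0,0,0,0,0,0.1]

```text
time: 21.3
ee_pos: [0.5027, -0.1627, 0.1574]
tcp_rot: [180.0, 24.4, -161.4]
wrist_force: [0.5, -0.2, -0.4]
opening: 0.0292
```

```bash
python3 - <<'E'
from chk import *
from zoom import *
X=np.load("X.npy");G=obsT()@X
print("rel GT mm",np.round(1000*ap(np.linalg.inv(GT),ap(G,[[0,0,0],[0,0,-.045]])),1))
for z in(.048,.03):print(delta(rackt(z)))
chk("e1",("wrist","scene"),.005)
zoom("wrist",(180,40),(150,150),2.6,"e1z",.005,g=G)
zoom("scene",(180,90),(100,120),3.8,"e1y",.005,g=G)
k,img=pickle.load(open("last_wrist.pkl","rb"))
print((proj(k,ap(G,[[.0025,.013,-.045],[.0025,-.013,-.045]]))-[180,40]+.5)*2.6)
E
```

```text
rel GT mm [[-2.8 -1.2 79. ]
 [-2.7 -1.2 34. ]]
[-7.600e-02 -6.700e-02 -1.033e+00 -1.000e-03 -1.400e-02 -1.200e-02]
[-7.600e-02 -6.700e-02 -1.633e+00 -1.000e-03 -1.400e-02 -1.200e-02]
gauge in bed mm [[154.9 329.5 -79.1]] F [ 0.5 -0.2 -0.4]
21.35 [ 0.50266493 -0.16268929  0.15722932] [ 179.95910858   24.41442202 -161.44851798] [ 0.3873 -0.2023  0.2581] [-4.06126006e+01 -1.80951352e-02  1.08621986e+02] [[314.30186882216435, 0.0, 257.7369589133856], [0.0, 314.30186882216435, 194.81717189850292], [0.0, 0.0, 1.0]]
21.4 [ 0.50259514 -0.1627085   0.15705729] [ 179.94822771   24.40564294 -161.45934106] [ 1.3942 -0.0936  0.5699] [58.30251842  0.67222259 86.44242125] [[377.214397232446, 0.0, 253.36130281355187], [0.0, 377.214397232446, 192.88614854959522], [0.0, 0.0, 1.0]]
[[152.17532781 310.87822719]
 [260.04188416 310.97382015]]
```

View pics/e1z.png

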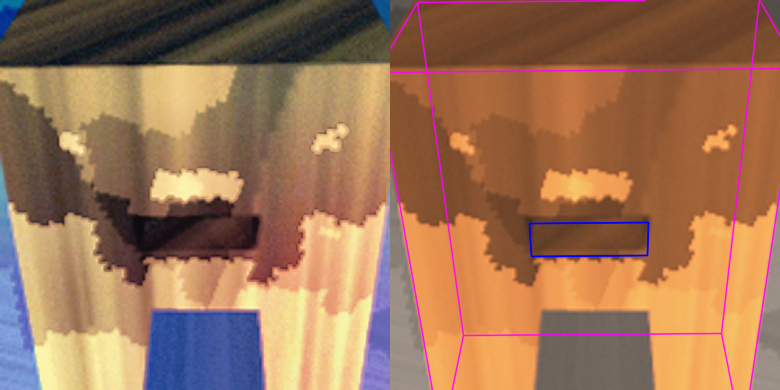

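View pics/e1y.png

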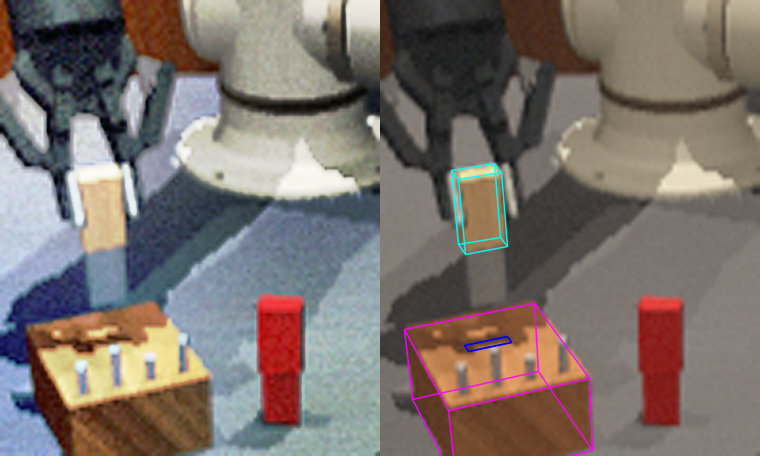

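```bash
python3 - <<'E'
from plan import *
print(delta(rackt(.052,x=.0015)))
E
```

```text
[-0.12  -0.081 -0.89  -0.002 -0.017 -0.01 ]
```

>>> apply_moves:
  targets: [-0.06,-0.04,-0.4,0,0,0,0.1,-0.12,-0.08,-0.8,0,-0.02,-0.01,0.1,-0.12,-0.08,-0.89,0,-0.02,-0.01,0.1,-0.12,-0.08,-0.89,0,-0.02,-0.01,0.1,-0.12,-0.08,-0.89,0,-0.02,-0.01,0.1]

```text
time: 21.9
ee_pos: [0.4985, -0.1652, 0.1294]
tcp_rot: [179.9, 24.5, -161.6]
wrist_force: [0.4, 0.2, 0.1]
opening: 0.0289
```

```bash
cat > rk.py <<'E'
import sys
from chk import *
from zoom import *
tag=sys.argv[1]
X=np.load("X.npy");G=obsT()@X
print("rel GT mm",np.round(1000*ap(np.linalg.inv(GT),ap(G,[[0,0,0],[0,0,-.045]])),1))
chk(tag,("wrist",),.005)
zoom("wrist",(180,40),(150,150),2.6,tag+"z",.005,g=G)
k,img=pickle.load(open("last_wrist.pkl","rb"))
print((proj(k,ap(G,[[.0025,.013,-.045],[.0025,-.013,-.045]]))-[180,40]+.5)*2.6)
E
python3 rk.py e2
```

```text
rel GT mm [[ 2.  -0.1 51.1]
 [ 2.  -0.2  6.1]]
gauge in bed mm [[ 142.7  330.7 -104.7]] F [0.4 0.2 0.1]
21.95 [ 0.49868626 -0.16525871  0.12971522] [ 179.95423256   24.48708523 -161.54541437] [ 0.383  -0.2047  0.23  ] [-4.06593330e+01 -5.09428075e-02  1.08519731e+02] [[314.30186882216435, 0.0, 257.7369589133856], [0.0, 314.30186882216435, 194.81717189850292], [0.0, 0.0, 1.0]]
[[152.16480875 311.07932702]
 [260.03500692 311.16480358]]
```

View pics/e2z.png

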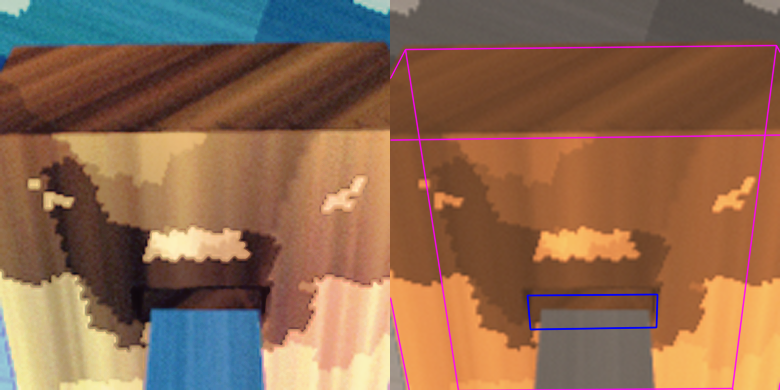

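```bash
python3 - <<'E'
from plan import *
for z in(.045,.036,.02,.0):print(delta(rackt(z,x=.0017,y=.0008)))
E
```

```text
[ 0.012 -0.024 -0.212 -0.006 -0.004  0.004]
[ 0.012 -0.024 -0.512 -0.006 -0.004  0.004]
[ 0.012 -0.024 -1.045 -0.006 -0.004  0.004]
[ 0.012 -0.024 -1.712 -0.006 -0.004  0.004]
```

>>> apply_moves:
  targets: [0.01,-0.025,0,0,0,0,0.1,0.01,-0.025,-0.2,0,0,0,0.1,0.01,-0.025,-0.4,0,0,0,0.1,0.01,-0.025,-0.51,0,0,0,0.1,0.01,-0.025,-0.51,0,0,0,0.1]

```text
time: 22.45
ee_pos: [0.4984, -0.1657, 0.1131]
tcp_rot: [179.9, 24.4, -161.6]
wrist_force: [0.6, 0.0, -0.6]
opening: 0.0291
```

```bash
python3 rk.py e3
```

```text
rel GT mm [[  2.3   0.3  34.7]
 [  2.3   0.2 -10.3]]
gauge in bed mm [[ 133.6  331.1 -118.3]] F [ 0.6  0.  -0.6]
22.5 [ 0.49860006 -0.16579239  0.11356037] [ 179.89617819   24.43385694 -161.5673642 ] [ 0.383  -0.2052  0.2138] [-4.06007416e+01 -1.05729335e-01  1.08525088e+02] [[314.30186882216435, 0.0, 257.7369589133856], [0.0, 314.30186882216435, 194.81717189850292], [0.0, 0.0, 1.0]]
[[152.21047364 310.82977586]
 [260.0795663  310.92275964]]
```

View pics/e3z.png

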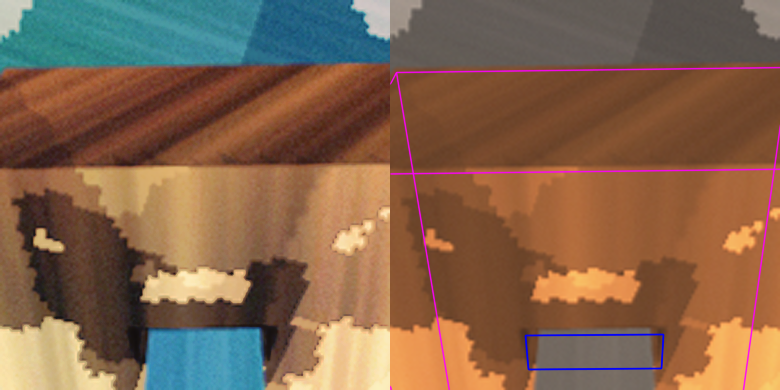

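>>> apply_moves:
  targets: [0,0,-0.25,0,0,0,0.1,0,0,-0.5,0,0,0,0.1,0,0,-0.75,0,0,0,0.1,0,0,-0.75,0,0,0,0.1]

```text
time: 22.9
ee_pos: [0.4981, -0.1656, 0.0898]
tcp_rot: [179.8, 24.4, -161.6]
wrist_force: [0.1, 0.1, -1.2]
opening: 0.0294
```

```bash
python3 rk.py e4
```

```text
rel GT mm [[  2.5   0.   11.5]
 [  2.6  -0.1 -33.5]]
gauge in bed mm [[ 120.4  330.9 -137.5]] F [ 0.1  0.1 -1.2]
22.95 [ 0.49840552 -0.16573008  0.09067232] [ 179.87626884   24.41127891 -161.578323  ] [ 0.3827 -0.2051  0.1907] [-40.56118524  -0.14307095 108.52335705] [[314.30186882216435, 0.0, 257.7369589133856], [0.0, 314.30186882216435, 194.81717189850292], [0.0, 0.0, 1.0]]
[[152.15255316 310.95425386]
 [260.01724086 311.04736707]]
```

No contact; the blade runs free. Continue to the shoulder.

>>> apply_moves:
  targets: [0,0,-0.15,0,0,0,0.1,0,0,-0.28,0,0,0,0.1,0,0,-0.33,0,0,0,0.1,0,0,-0.33,0,0,0,0.1]

```text
time: 23.35
ee_pos: [0.4987, -0.1659, 0.0814]
tcp_rot: [179.9, 24.4, -161.6]
wrist_force: [-0.3, -0.2, 0.6]
opening: 0.0291
```

```bash
python3 rk.py e5
```

```text
rel GT mm [[  2.    0.6   3. ]
 [  2.1   0.5 -42. ]]
gauge in bed mm [[ 115.2  331.4 -144.1]] F [-0.3 -0.2  0.6]
23.4 [ 0.49878518 -0.16590819  0.08161342] [ 179.92774158   24.46087254 -161.5569759 ] [ 0.3832 -0.2053  0.182 ] [-4.06387750e+01 -6.76422828e-02  1.08524548e+02] [[314.30186882216435, 0.0, 257.7369589133856], [0.0, 314.30186882216435, 194.81717189850292], [0.0, 0.0, 1.0]]
[[152.06958835 310.9694975 ]
 [259.94568771 311.05844026]]
```

>>> apply_moves:
  targets: [0,0,-0.06,0,0,0,0.1,0,0,-0.12,0,0,0,0.1,0,0,-0.12,0,0,0,0.1]

```text
time: 23.7
ee_pos: [0.4993, -0.166, 0.0792]
tcp_rot: [180.0, 24.6, -161.5]
wrist_force: [-3.2, 0.3, 6.1]
opening: 0.0293
```

```bash
python3 rk.py e6
```

```text
rel GT mm [[  1.5   0.9   0.8]
 [  1.4   0.9 -44.2]]
gauge in bed mm [[ 113.4  331.7 -145.6]] F [-3.2  0.3  6.1]
23.75 [ 0.49930565 -0.16604384  0.07915166] [ 179.98641787   24.55091022 -161.52485291] [ 0.3836 -0.2055  0.1796] [-4.07417887e+01 -2.12533004e-03  1.08529330e+02] [[314.30186882216435, 0.0, 257.7369589133856], [0.0, 314.30186882216435, 194.81717189850292], [0.0, 0.0, 1.0]]
[[152.18745501 311.00729706]
 [260.05505168 311.0958713 ]]
```

View pics/e6w.png

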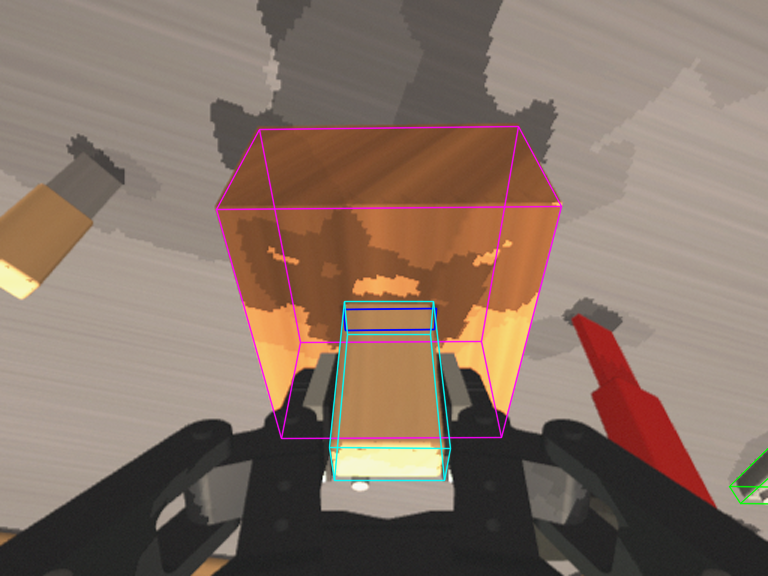

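>>> apply_moves:
  targets: [0,0,0.06,0,0,0,0.4,0,0,0.06,0,0,0,0.5,0,0,0.06,0,0,0,0.7,0,0,0.06,0,0,0,0.7]

```text
time: 24.15
ee_pos: [0.4987, -0.1659, 0.0797]
tcp_rot: [179.9, 24.5, -161.6]
wrist_force: [-0.4, 0.5, -0.8]
opening: 0.0597
```

>>> apply_moves:
  targets: [-0.25,-0.08,0.55,0,0,0,0.7,-0.6,-0.19,1.3,0,0,0,0.7,-1.1,-0.35,2.45,0,0,0,0.8,-1.6,-0.5,3.6,0,0,0,0.8,-1.6,-0.5,3.6,0,0,0,0.8]

```text
time: 24.65
ee_pos: [0.4514, -0.1823, 0.1932]
tcp_rot: [-179.7, 24.7, -161.5]
wrist_force: [-0.1, -0.6, 0.9]
opening: 0.0683
```

```bash
python3 - <<'E'
from chk import *
from zoom import *
print(bot.get_obs()["wrist_force"])
look("wrist","f1",.005,g=GT);look("scene","f1s",.005,g=GT);look("top","f1t",.005)
zoom("scene",(180,90),(100,120),3.8,"f1y",.005,g=GT)
zoom("top",(120,195),(90,110),4.2,"f1v",.005)
E
```

```text
[-0.09377038 -0.57000262  0.91546163]
24.7 [ 0.45135161 -0.18183847  0.19046528] [-179.85426813   24.62138573 -161.52292019] [ 0.3352 -0.2212  0.2932] [-40.91623737   0.26483218 108.46658107] [[314.30186882216435, 0.0, 257.7369589133856], [0.0, 314.30186882216435, 194.81717189850292], [0.0, 0.0, 1.0]]
24.75 [ 0.45105237 -0.18134219  0.18844445] [-179.99323446   24.51871002 -161.56519694] [ 1.3942 -0.0936  0.5699] [58.30251842  0.67222259 86.44242125] [[377.214397232446, 0.0, 253.36130281355187], [0.0, 377.214397232446, 192.88614854959522], [0.0, 0.0, 1.0]]
24.8 [ 0.45077877 -0.18095648  0.18718551] [ 179.91084334   24.44412567 -161.58402001] [ 0.4791 -0.0347  0.9437] [ 11.03173572   0.11628829 -91.01025032] [[398.4903806277529, 0.0, 258.23913778371775], [0.0, 398.4903806277529, 190.6125148684796], [0.0, 0.0, 1.0]]
```

View pics/f1.png

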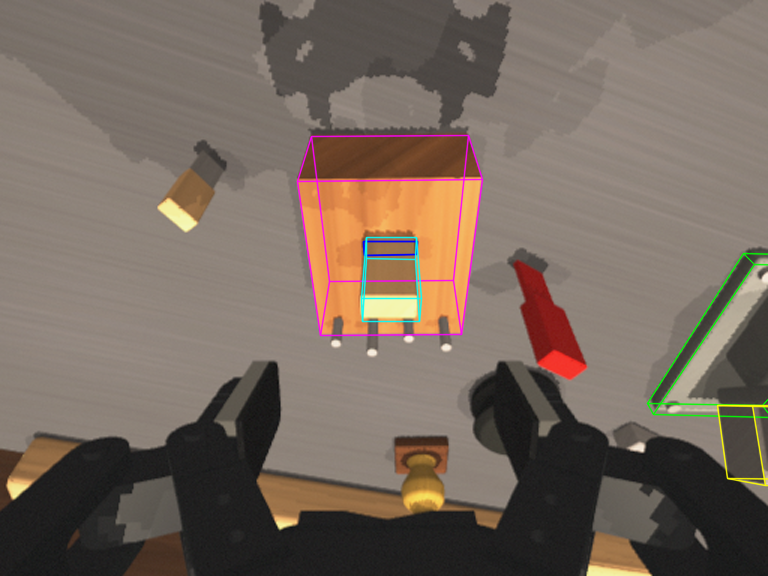

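View pics/f1y.png

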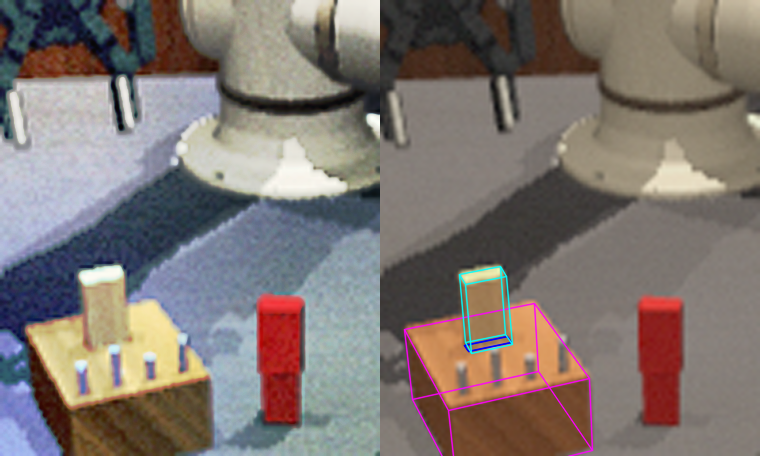

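View pics/f1v.png

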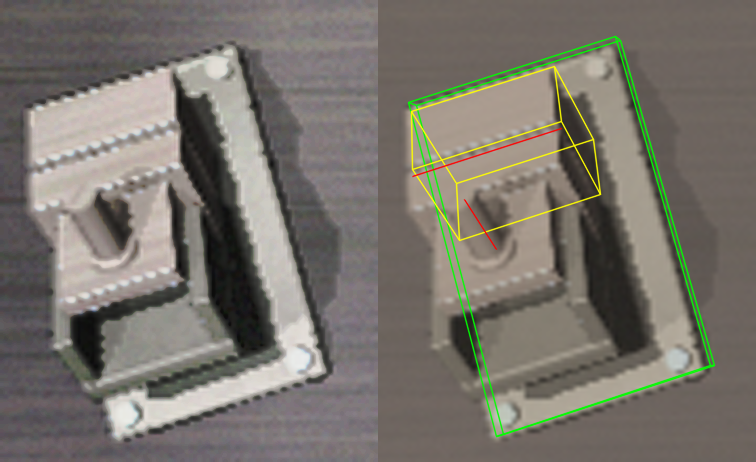

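>>> apply_moves:
  targets: [0,0,0.5,0,0,0,0.8,0,0,0.5,0,0,0,0.8,0,0,0.5,0,0,0,0.8,0,0,0.5,0,0,0,0.8]

```text
time: 25.2
ee_pos: [0.4506, -0.1806, 0.2015]
tcp_rot: [179.8, 24.4, -161.6]
wrist_force: [-0.7, -0.1, -0.2]
opening: 0.0684
```

```bash
python3 - <<'E'
from workcell import bot
print(bot.job_done(),bot.get_obs()["time"])
E
```

```text
the job is handed in; nothing more can be done
the job is handed in; nothing more can be done
```

I carried out the whole task and handed it in at about 25 s of the 64 s allowed; the hand-in gives no verdict.

**What I did:**
- I took the gauge out of the rack and lowered it between the jaws until I felt the shoulder meet the fixed jaw (about 13 N), then let go.
- I gripped the post and slid the movable jaw 7.8 mm until it was firm against the blade (about 25 N).
- I took the load off and drew the gauge out along the bed axis. It dragged lengthwise at about 8–12 N, with hardly any force across the jaw.
- I put it back in the rack pocket, down to shoulder contact (about 6 N).

**Last checks:**
- **Gap:** The wrist picture after the draw shows the jaw edges where a 5 mm gap should put them. I judged this by eye from the picture, as the jaw joint itself cannot be read. The last top view also still shows the jaw closed up.
- **Gauge:** It stands upright with its shoulder down in the pocket, in both the wrist and scene views.
- **Robot and bystanders:** The gripper was open and clear of everything. The vase, bowl and hammer were never touched, but I did not measure their positions again at the end.

**Disagreements:**
- **Vice foot:** Its far edge came out about 4 mm off my jaw-based fit, so I relied on the jaws, which matched in all views.
- **Rack pocket:** Over the rack, the wrist picture put the pocket about 1.7 mm from my model. I followed the picture, and the blade went in without contact.

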